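Clean the datum plate and set the V-blocks to its corner

TASK

Wipe every steel chip off the datum plate with the scraper block (they are sharp: never move them with the fingers), then stand the scraper back on the middle of its rubber mat. Next lay all the V-blocks there are on the clean plate in one tight row along the far rail, widest in the corner down to the narrowest, upright with their lengths square to that rail: push each fully home, against the far rail and the left rail or the block before it, before setting the next one on the plate. Leave the sleeve, spacer and spanner alone.

Things in the scene. Friction and masses are not known exactly. Their poses are not given: they have to be found in the camera images.
- corner (a point): Reference corner of the datum plate: where the inner faces of its two rails meet, on the plate's top face. Axes: +x square to the far rail, +y square to the left rail, z up. The bare top face spans x from -130 mm to 0 and y from -250 mm to 0 from here; the far rail's face is at x = 0, the left rail's at y = 0; near edge (x = -130) and right edge (y = -250) are open.
- plate: Dark steel datum plate, fixed; its top face is 24 mm above the bench, both rails are 15 mm wide and stand 18 mm above the top face. A shallow grey catch tray, 70 mm wide with its rim 14 mm above the bench, is fixed beyond the open right edge. Origin under the middle of the bare top face, at bench level; axes as the corner's.
- scraper_grip (a point): Scraper block: white plastic foot 120 x 36 x 24 mm with a wooden handle on top, 70 mm long and 24 mm thick, rising to 76 mm above the underside; 0.25 kg. This point is on its centre line in the handle, 50 mm above the underside. x runs along its length (120), y across its thickness, z up.
- mat_mid (a point): Grey rubber mat, 160 x 90 x 3 mm, fixed to the bench; the scraper stands on it at the start. Point at the centre of its top face; x along its 160 mm length.
- vblock1_mid (a point): The largest V-block: aluminium, 80 mm long (its x axis), 64 mm wide (y), 44 mm high (z), flat sides and ends, V groove along the top. Point at its centre, half-way up. Always present.
- vblock2_mid (a point): The second largest V-block: aluminium, 80 mm long (its x axis), 52 mm wide (y), 40 mm high (z), flat sides and ends, V groove along the top. Point at its centre, half-way up. May be absent.
- vblock3_mid (a point): The third largest V-block: aluminium, 80 mm long (its x axis), 40 mm wide (y), 36 mm high (z), flat sides and ends, V groove along the top. Point at its centre, half-way up. May be absent.
- vblock4_mid (a point): The smallest V-block: aluminium, 80 mm long (its x axis), 30 mm wide (y), 32 mm high (z), flat sides and ends, V groove along the top. Point at its centre, half-way up. May be absent.
- chip1_mid (a point): A loose steel chip, 22 x 10 x 6 mm (flat, with a small burr on top), lying on the plate at the start. Point at its centre. May be absent.
- chip2_mid (a point): A loose steel chip, 22 x 10 x 6 mm (flat, with a small burr on top), lying on the plate at the start. Point at its centre. May be absent.
- chip3_mid (a point): A loose steel chip, 22 x 10 x 6 mm (flat, with a small burr on top), lying on the plate at the start. Point at its centre. May be absent.
- chip4_mid (a point): A loose steel chip, 22 x 10 x 6 mm (flat, with a small burr on top), lying on the plate at the start. Point at its centre. May be absent.
- chip5_mid (a point): A loose steel chip, 22 x 10 x 6 mm (flat, with a small burr on top), lying on the plate at the start. Point at its centre. May be absent.
- sleeve: Purple adapter sleeve standing on the bench, 48 mm across, 75 mm high; bystander. Origin at the centre of its underside.
- spacer: White ceramic insulator spacer standing on the bench, 44 mm across, 70 mm high; bystander. Origin at the centre of its underside.
- spanner: Steel ring spanner lying on the bench, about 195 mm long, 10 mm high; bystander. Origin at its middle, underside.
Not all that is in view belongs to the job. Leave any turquoise look-alike of the part that bears vblock2_mid alone. Leave any green look-alike of the part that bears vblock3_mid alone.

How it is judged:
By the outcome, as a careful person would: the job done as asked, in the order asked, and still so for the second after the job is handed in, with the robot touching nothing.
Of vblock2, vblock3, vblock4 only 2 to 3 are there at a start; the rules pass over those that are not, and their reading is None.
Of chip1, chip2, chip3, chip4, chip5 only 2 to 5 are there at a start; the rules pass over those that are not, and their reading is None.
At some moment in a run one of vblock1, vblock2, vblock3, vblock4 may be knocked a few centimetres aside while the robot is not near it.
Once in a run the grip may slacken for a moment while it holds something.
It also fails if it takes over 210 s, if anything falls off the work surface, if the arm or the gripper's body presses on something with over 40 N, if the wrist force passes 120 N, or if a joint passes its speed limit or range.

ROBOT

A 7-joint arm with a two-finger parallel gripper is mounted at the origin on the work surface. World frame = base frame: x ahead of the robot, y to its left, z up, the work surface at z = 0. Lengths are in m, angles in rad, forces in N, time in s.
With the tool pointing down it reaches from about 0.35 to 0.775 m from the base axis. Payload 3.1 kg.
Tool frame: the origin (TCP) lies on the centre line of the jaws, within the pads' length; the fingertips stand 25 mm ahead of it and the grasp point (between the pads) lies 6 mm ahead of it; x points along the fingers, y is the direction in which the jaws open and shut, and the axes are right-handed (so a half turn about x gives the same grasp; the last joint's range is limited). The gripper opens to 85 mm and grips with 20 to 120 N. Pads are 22 mm wide; open, the fingers measure 114 mm over their backs; the gripper's body (76 mm by 85 mm) begins 54 mm behind the grasp point. The pads swing forward as they close: fully open they stand 13 mm farther back than shut.
Start: joints at [-1.216, 0.311, 0.014, 1.512, -0.004, 1.319, -0.027], TCP at [0.213, 0.507, 0.256] pointing down, gripper open.
Joint ranges: [-2.7, 2.7], [-0.3, 1.91], [-1.27, 1.3], [0.12, 2.57], [-1.44, 4.58], [0.2, 2.03], [-3.05, 3.05]. Speed limits (rad/s): [2.79, 2.79, 3.14, 3.14, 3.14, 3.14, 3.14].

INTERFACE

Orientations are given as a unit quaternion [x, y, z, w].
In Python, from station import ctrl gives the robot as it stands.
- The arm moves only by the shell command python3 -m handwheel 'ROWS' [FORCE]. ROWS is a JSON object of lists of equal length, an entry for each row: "jaw": the opening, from -1 (shut) to 1 (fully open); "slide": the shift along the tool's x, y, z scaled (see below), a list of three; "spin": the turn about the tool's x scaled (see below). A call has exactly 8 rows; each row is the pose to reach, as a shift and turn from the pose commanded when the call began, along the tool's axes at that moment; what a row does not reach only later rows make up. The controller multiplies each number of a shift by 0.5 m and each number of a turn by 30 degrees. A row lasts 1/12 s, in which the tool goes at most 41.7 mm and 7.16 degrees, less where a joint would pass 70% of its speed; a pose out of reach is approached as far as the arm can. A call with a number of a shift or a turn outside -1 to 1 is refused whole. A call with a gripper value outside its range is refused whole. The fingers move at their own pace and stop on an object; FORCE is the grip in N (left out, the last holds). Time passes only in rows, so rows that repeat a pose let the fingers close, or fill a call up. It gives the time, the measured TCP pose, the force and the opening at its end, in the units of the state.
- ctrl.get_state(): the state, without advancing time (a new reading comes with each control period).
- ctrl.camera(name): name is "scene" or "top"; returns the picture (384x512x3 uint8, red, green, blue); there is no depth.
- ctrl.get_calibration(name): a dict with "fov_y" (degrees; the focal length in pixels is half the picture's height over the tangent of half this angle, whatever the lens; pixels are square), "cx", "cy" (the principal point, pixels), "position" and "attitude" of the camera in the world. Camera axes: x right, y up, looking along -z (the intrinsics and any distortion apply to the point x, -y, -z); pixel columns grow to the right and rows downward; lengths in m; the calibration is good to about 2 mm. A picture is of the moment at which its call begins. get_calibration takes no time and is no camera call.
- ctrl.finish_job(): hands the job in, once; it reports no verdict.
The state is a dict: "time_s": time; "qpos": joint angles; "joint_vel": joint speeds; "joint_torque": joint torques, N m; "eef_pos": TCP position; "orientation": TCP orientation; "contact_force": force on the tool from outside, world axes, zero at the start; "wrist_torque": the same for the moment, N m; "finger_gap": finger opening in m.
Only numpy, scipy, OpenCV 4.12 (cv2) and the standard library are available. Lean on these libraries where they do the work, as an engineer would, in place of code of your own. Each camera call takes 0.05 s, during which the arm holds its last target.

## Working session

There is one attempt and no reset: what is moved stays moved. The work goes in short steps, Python scripts to look and compute and a shell command to move; the robot and the scene stay as the last step left them, time stands still between calls to the robot, and variables do not carry over. Pictures are saved under pics/ and viewed, and the job is handed in when it is done.

```bash
ls; mkdir -p pics; python3 - <<'E'
from station import ctrl
import cv2,json
s=ctrl.get_state();print(s)
for n in("scene","top"):
    print(n,ctrl.get_calibration(n))
    im=ctrl.camera(n);cv2.imwrite(f"pics/{n}0.png",im[:,:,::-1])
E
```

```text
pics
{'time_s': 0.0, 'qpos': array([-1.21568364,  0.3117358 ,  0.01400944,  1.51306138, -0.00440829,
        1.319207  , -0.02720529]), 'joint_vel': array([-0.00088109, -0.00062586,  0.00158371, -0.00160309, -0.00052481,
        0.00142753, -0.0010421 ]), 'joint_torque': array([-2.27010573e-04, -3.79913342e+01,  1.45923123e-01, -2.30592817e+01,
        1.21818233e-02,  1.36438472e-02, -6.06499938e-06]), 'eef_pos': array([0.2122963 , 0.50664382, 0.25521375]), 'orientation': array([ 0.13852631,  0.69337087, -0.14018856,  0.69310494]), 'contact_force': array([ 0.75388565, -0.27354033, -0.35052383]), 'wrist_torque': array([ 0.00481894,  0.03689116, -0.01953185]), 'finger_gap': 0.08511678063203024}
scene {'fov_y': 55.58855326543352, 'cx': 248.44477687116807, 'cy': 193.43735120328776, 'position': array([ 0.92169057, -0.3591119 ,  0.92101968]), 'attitude': array([0.26820863, 0.08780244, 0.31093727, 0.90756425])}
top {'fov_y': 46.90527100906766, 'cx': 253.59884133775657, 'cy': 194.73103950413693, 'position': array([0.36753068, 0.0933239 , 1.49613158]), 'attitude': array([ 0.04697037, -0.05609942, -0.70291506,  0.70750057])}
```

View pics/scene0.png

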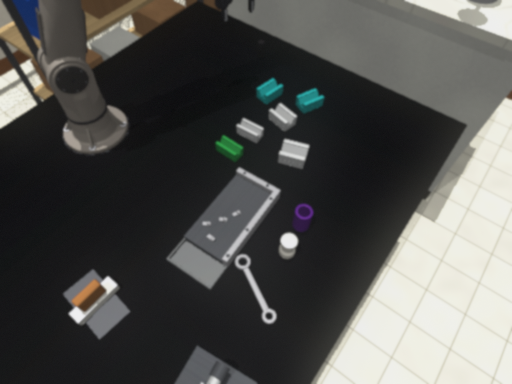

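View pics/top0.png

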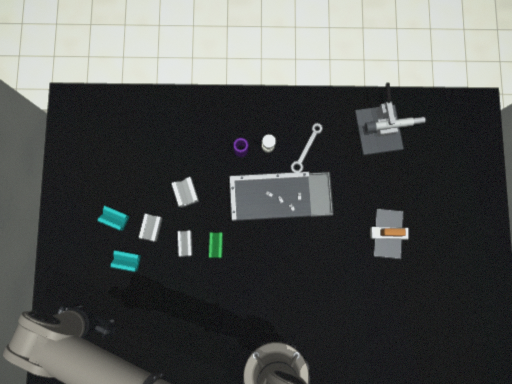

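```bash
cat > h.py <<'E'
from station import ctrl
import numpy as np,cv2
from scipy.spatial.transform import Rotation as R
def cal(n):
    c=ctrl.get_calibration(n); f=192/np.tan(np.radians(c['fov_y']/2))
    return f,c['cx'],c['cy'],np.array(c['position']),R.from_quat(c['attitude']).as_matrix()
def ray(n,u,v):
    f,cx,cy,p,M=cal(n); return p,M@np.array([(u-cx)/f,-(v-cy)/f,-1.])
def onz(n,u,v,z):
    p,d=ray(n,u,v); return p+d*(z-p[2])/d[2]
def proj(n,P):
    f,cx,cy,p,M=cal(n); q=M.T@(np.asarray(P)-p); return np.array([cx+f*q[0]/-q[2],cy+f*q[1]/q[2]])
def shot(n,name=None):
    im=ctrl.camera(n)[:,:,::-1].copy()
    if name: cv2.imwrite(f"pics/{name}.png",im)
    return im
def crop(im,x0,y0,x1,y1,k,name):
    cv2.imwrite(f"pics/{name}.png",cv2.resize(im[y0:y1,x0:x1],None,fx=k,fy=k,interpolation=cv2.INTER_CUBIC))
E
python3 - <<'E'
from h import *
t=cv2.imread('pics/top0.png');s=cv2.imread('pics/scene0.png')
crop(t,90,120,340,280,3,'c1'); crop(s,160,70,340,300,3,'c2'); crop(t,340,80,440,270,3,'c3')
print(proj('top',[0,0,0]),proj('scene',[0,0,0]))
E
```

```text
[275.70276433 375.04803291] [ 95.50958923 129.44487603]
```

View pics/c1.png

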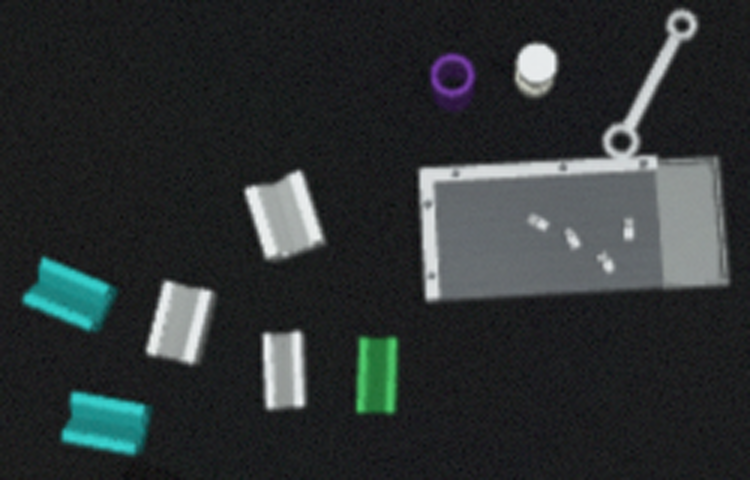

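View pics/c2.png

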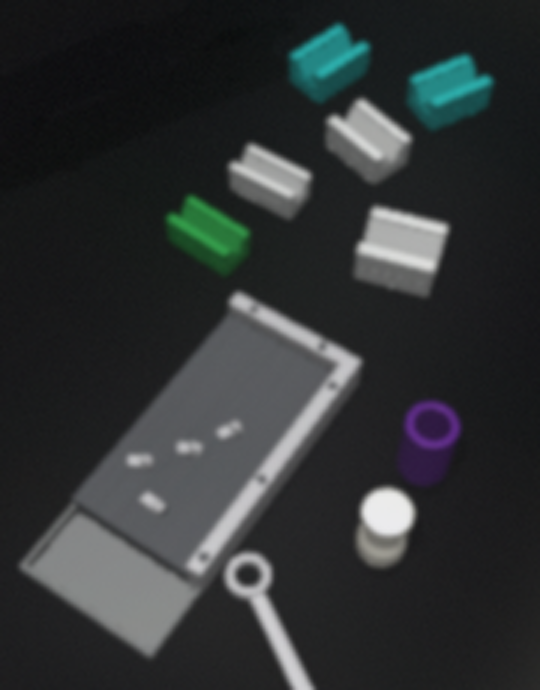

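View pics/c3.png

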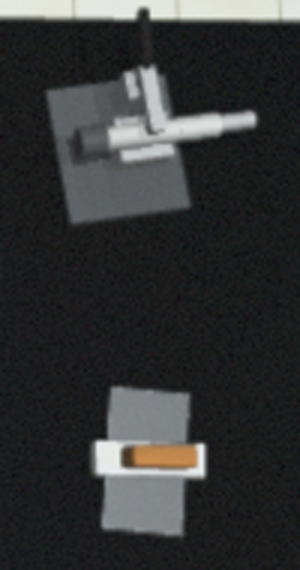

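```bash
cat >> h.py <<'E'
def blobs(m,amin=60):
    n,l,st,c=cv2.connectedComponentsWithStats(m.astype(np.uint8)*255,connectivity=4)
    out=[]
    for i in range(1,n):
        if st[i,4]>=amin:
            cn,_=cv2.findContours((l==i).astype(np.uint8),cv2.RETR_EXTERNAL,cv2.CHAIN_APPROX_NONE)
            out.append((st[i,4],c[i],cv2.minAreaRect(max(cn,key=len)),max(cn,key=len)))
    return out
def tool():
    s=ctrl.get_state();return s,R.from_quat(s['orientation']).as_matrix()
E
python3 - <<'E'
from h import *
s,M=tool();print(np.round(M,3))
t=cv2.imread('pics/top0.png');sc=cv2.imread('pics/scene0.png')
for n,im in(('top',t),('scene',sc)):
    hsv=cv2.cvtColor(im,cv2.COLOR_BGR2HSV)
    m=(hsv[...,2]>95)&(hsv[...,1]<60)
    m[:80]=0
    for a,c,r,_ in blobs(m):
        if a<12000: print(n,a,np.round(c,1),np.round(r[1],1),round(r[2],1),'z.02:',np.round(onz(n,*c,0.02)[:2],4))
E
```

```text
[[-0.001  0.386  0.922]
 [-0.002  0.922 -0.386]
 [-1.    -0.002  0.   ]]
top 3779 [259.7  85.7] [ 33. 511.] 90.0 z.02: [0.9702 0.0557]
top 1293 [387.1 130.8] [45.6 62.8] 32.8 z.02: [ 0.8114 -0.3857]
top 189 [364.  116.2] [14.  14.8] 80.5 z.02: [ 0.8631 -0.3071]
top 4680 [281.7 191.8] [ 92.1 101. ] 85.2 z.02: [ 0.5952 -0.02  ]
top 202 [268.2 142.5] [17. 13.] 90.0 z.02: [0.7662 0.0257]
top 526 [184.4 191.7] [25.9 20.9] 71.6 z.02: [0.593  0.3081]
top 128 [ 30.2 193.3] [17.7 17. ] 45.0 z.02: [0.5837 0.8232]
top 64 [ 23.4 204.4] [10.2 12.2] 78.7 z.02: [0.546  0.8429]
top 1185 [387.8 233.4] [48. 37.] 90.0 z.02: [ 0.4571 -0.3746]
top 445 [149.5 227.1] [17.5 26. ] 14.0 z.02: [0.4732 0.4204]
top 349 [184.2 243.1] [25.5 13.9] 86.6 z.02: [0.421  0.3036]
top 4673 [ 61.5 357.2] [139.1  50.2] 25.6 z.02: [0.0575 0.6831]
top 899 [274.6 360.6] [40. 64.] 90.0 z.02: [0.0491 0.0046]
scene 1231 [ 14.  100.6] [48. 36.] 90.0 z.02: [-0.3103 -0.0948]
scene 80 [35.  82.7] [ 9.7 11.4] 56.3 z.02: [-0.3326  0.0056]
scene 403 [282.8 114.9] [26.2 19.1] 45.0 z.02: [0.4694 0.4292]
scene 176 [118.2 115.2] [25.8  9.8]
[... 215 characters left out ...]
7]
scene 1278 [245.9 218.9] [48.4 90.6] 28.7 z.02: [0.6187 0.0322]
scene 78 [235.9 212.2] [ 8. 11.] 90.0 z.02: [0.5828 0.032 ]
scene 69 [222.5 218.5] [11.2  6.4] 8.1 z.02: [ 0.5658 -0.0073]
scene 69 [205.8 222.8] [ 6. 11.] 90.0 z.02: [ 0.5378 -0.0465]
scene 78 [210.1 236.8] [9.9 7.8] 45.0 z.02: [ 0.5758 -0.0716]
scene 387 [287.8 244.4] [18.2 25.6] 6.3 z.02: [0.756  0.0401]
scene 1338 [197.4 263.9] [53.4 28.1] 34.6 z.02: [ 0.6009 -0.1513]
scene 624 [255.5 288.6] [76.  15.7] 63.9 z.02: [ 0.7604 -0.1106]
scene 1953 [ 97.9 305.3] [57.4 56.3] 47.6 z.02: [ 0.4807 -0.3806]
scene 943 [199.5 369.6] [37.4 41.6] 30.5 z.02: [ 0.7729 -0.3351]
scene 201 [239.5 379. ] [12. 27.] 90.0 z.02: [ 0.8554 -0.2948]
```

```bash
python3 - <<'E'
from h import *
t=cv2.imread('pics/top0.png');g=cv2.cvtColor(t,cv2.COLOR_BGR2GRAY)
print('cols@260', g[166:226,260].tolist()); print('col@300', g[166:226,300].tolist())
print('row@190', g[190,225:340].tolist())
print('row@210', g[210,225:340].tolist())
sc=cv2.imread('pics/scene0.png');gs=cv2.cvtColor(sc,cv2.COLOR_BGR2GRAY)
print(gs[205:222,275:300].shape)
print('blk1 top'); print(g[178:208:2,168:202:2]); print('blk1 scene');print(gs[136:172:2,272:314:2])
E
```

```text
cols@260 [22, 29, 26, 18, 31, 19, 28, 46, 119, 195, 212, 214, 209, 142, 105, 105, 104, 101, 101, 102, 103, 103, 103, 103, 105, 103, 103, 103, 104, 103, 103, 101, 107, 105, 105, 105, 106, 104, 105, 105, 107, 106, 105, 108, 107, 106, 107, 104, 105, 108, 108, 106, 79, 44, 29, 27, 26, 29, 27, 27]
col@300 [123, 111, 148, 186, 192, 166, 166, 202, 210, 212, 186, 127, 103, 100, 102, 101, 100, 99, 100, 102, 100, 103, 102, 101, 103, 105, 124, 162, 169, 167, 200, 211, 208, 164, 120, 101, 101, 103, 102, 102, 104, 105, 104, 103, 101, 103, 102, 104, 106, 102, 69, 34, 29, 28, 28, 25, 26, 26, 26, 29]
row@190 [29, 29, 23, 29, 51, 127, 204, 205, 214, 211, 123, 104, 104, 105, 105, 106, 106, 105, 105, 105, 107, 104, 103, 103, 106, 103, 105, 105, 106, 105, 104, 103, 104, 104, 103, 105, 102, 105, 103, 103, 102, 103, 107, 104, 100, 100, 100, 100, 103, 100, 102, 101, 103, 101, 100, 100, 100, 99, 101, 100, 99, 99, 101, 98, 100, 101, 100, 101, 100, 97, 101, 100, 102, 102, 101, 103, 102, 102, 103, 100, 102, 102, 103, 105, 127, 147, 150, 152, 150, 150, 152, 151, 151, 150, 151, 150, 151, 153, 152, 150, 149, 149,
[... 2623 characters left out ...]
6  66  99 107 120 144 164 192 205 216 219 216 209 198 180 102
   32  30  30]
 [ 33  34  35  70  98  98  99 100 101 110 126 147 176 195 209 218 189  74
   32  29  30]
 [ 31  33  38  77  99  97 105 100 101 100 100 101 104 110 132 150 130  46
   31  30  28]
 [ 32  33  35  65  86  93  98  98 102  98 102 101 100  99 100  98  72  32
   29  30  29]
 [ 34  34  34  35  40  51  65  78  88 100  97  98  98  99 104  92  52  29
   30  29  30]
 [ 32  33  34  33  33  33  35  36  44  63  67  82  89  95  97  86  38  31
   29  30  29]
 [ 32  33  33  33  34  32  33  33  32  32  32  37  46  57  71  64  31  28
   30  29  29]
 [ 33  34  33  33  34  33  33  34  32  31  31  33  32  32  33  32  30  30
   29  29  28]]
```

```bash
cat >> h.py <<'E'
K=4
def up(g): return cv2.resize(g.astype(np.float32),None,fx=K,fy=K,interpolation=cv2.INTER_CUBIC)
def dn(p): return (np.asarray(p)+.5)/K-.5
def cross(g,p0,p1,th,n=400):
    """first subpixel crossing of th along p0->p1"""
    P=np.linspace(p0,p1,n);v=cv2.remap(g.astype(np.float32),P[:,0].astype(np.float32)[None],P[:,1].astype(np.float32)[None],cv2.INTER_LINEAR)[0]
    s=np.sign(v-th);i=np.where(s[1:]!=s[:-1])[0]
    return P[i[0]] if len(i) else None
def sil(n,im,roi,th=65,hsvf=None):
    x0,y0,x1,y1=roi;g=cv2.cvtColor(im,cv2.COLOR_BGR2GRAY)[y0:y1,x0:x1]
    m=up(g)>th;b=max(blobs(m,500),key=lambda q:q[0])
    c=dn(b[1])+[x0,y0];box=dn(cv2.boxPoints(b[2]))+[x0,y0]
    return c,box,b
E
python3 - <<'E'
from h import *
ims={n:cv2.imread(f'pics/{n}0.png') for n in('top','scene')}
g=cv2.cvtColor(ims['top'],cv2.COLOR_BGR2GRAY)
# plate lines in top
def fitline(pts):
    pts=np.array(pts)[:,:2]; m=pts.mean(0);u,s,v=np.linalg.svd(pts-m);return m,v[0],s[1]/np.sqrt(len(pts))
out=[onz('top',*cross(g,(c,168),(c,176.5),118),.042) for c in range(236,294,4) if c not in(240,244)]
inn=[onz('top',*cross(g,(c,185),(c,177),150),.042) for c in range(244,288,4)]
near=[onz('top',*cross(g,(c,212),(c,226),66),.024) for c in range(244,304,4)]
lo=[onz('top',*cross(g,(225,r),(233,r),118),.042) for r in range(180,214,3)]
li=[onz('top',*cross(g,(242,r),(232,r),155),.042) for r in range(184,214,3)]
ri=[onz('top',*cross(g,(300,r),(315,r),126),.024) for r in range(180,212,3)]
L={k:fitline(v) for k,v in dict(out=out,inn=inn,near=near,lo=lo,li=li,ri=ri).items()}
for k,(m,d,s) in L.items(): print(k,np.round(m,4),'ang',round(np.degrees(np.arctan2(d[1],d[0]))%180,2),'rms',round(s*1e3,2))
# plate yaw
a=[np.degrees(np.arctan2(L[k][1][1],L[k][1][0]))%180-90 for k in('out','inn','near')];print(a)
yaw=np.radians(np.mean(a));ex=np.array([np.cos(yaw),np.sin(yaw)]);ey=np.array([-ex[1],ex[0]])
print('yaw',np.degrees(yaw))
print('x offs out,inn,near',[float(L[k][0]@ex) for k in('out','inn','near')]);print('y lo,li,ri',[float(L[k][0]@ey) for k in('lo','li','ri')])
E
```

```text
out [0.6537 0.0293] ang 94.3 rms 1.31
inn [0.636  0.0406] ang 93.91 rms 0.19
near [0.507  0.0129] ang 93.72 rms 0.15
lo [0.5749 0.1528] ang 3.77 rms 0.21
li [0.5716 0.1365] ang 3.59 rms 0.42
ri [ 0.5845 -0.1076] ang 2.28 rms 10.83
[np.float64(4.304846687266888), np.float64(3.910624189467626), np.float64(3.7179738536788136)]
yaw 3.9778149101377753
x offs out,inn,near [0.6542009479301909, 0.6372979517450726, 0.5067001833708875]
y lo,li,ri [0.11259880371859626, 0.09655706251533774, -0.1478753521428658]
```

```bash
cat >> h.py <<'E'
YAW=np.radians(3.75)
EX=np.array([np.cos(YAW),np.sin(YAW)]);EY=np.array([-EX[1],EX[0]])
E
python3 - <<'E'
from h import *
ims={n:cv2.imread(f'pics/{n}0.png') for n in('top','scene')}
g=cv2.cvtColor(ims['top'],cv2.COLOR_BGR2GRAY)
def med(f,pts,e): return np.median([onz('top',*p,f)[:2]@e for p in pts])
X1=med(.042,[cross(g,(c,185),(c,177),150) for c in range(244,288,4)],EX)
X0=med(.024,[cross(g,(c,212),(c,226),66) for c in range(244,304,4)],EX)
Y2=med(.042,[cross(g,(225,r),(233,r),118) for r in range(180,214,3)],EY)
Y1=med(.042,[cross(g,(242,r),(232,r),155) for r in range(184,214,3)],EY)
Y0=med(.024,[cross(g,(306,r),(315,r),126) for r in (178,180,182,184,186,188,204,206,208,210)],EY)
print(X1,X0,X0+.13,'|',Y2-.015,Y1,Y0+.25)
C=EX*(X1+X0+.13)/2+EY*(Y2-.015+Y1+Y0+.25)/3
print('corner',C); 
for n in('top','scene'):
  for p in ([0,0],[-.13,0],[-.13,-.25],[0,-.25]): print(n,p,np.round(proj(n,[*(C+p[0]*EX+p[1]*EY),.024]),1))
rois={'b1':((165,172,206,212),(265,130,320,178),.044),'b2':((134,205,168,250),(262,98,304,136),.040),'b3':((172,225,196,262),(230,112,270,148),.036)}
for k,(a,b,h) in rois.items():
    for n,r in(('top',a),('scene',b)):
        c,box,bb=sil(n,ims[n],r)
        P=onz(n,*c,h/2)[:2]; 
        W=np.array([onz(n,*q,h/2)[:2] for q in box]); e=[W[1]-W[0],W[2]-W[1]]; l=[np.linalg.norm(q) for q in e]
        L=e[int(np.argmax(l))]
        print(k,n,np.round(c,1),np.round(P,4),'len',np.round(l,4),'ang',round(np.degrees(np.arctan2(L[1],L[0]))%180,1))
E
```

```text
0.6372369087835026 0.5067630104404268 0.6367630104404268 | 0.09994526832691587 0.09881849516656296 0.09945784879520764
corner [0.62913455 0.14085616]
top [0, 0] [234.1 181.3]
top [-0.13, 0] [236.2 219.7]
top [-0.13, -0.25] [310.9 215.3]
top [0, -0.25] [307.9 177.2]
scene [0, 0] [271.5 194.5]
scene [-0.13, 0] [235.2 174.1]
scene [-0.13, -0.25] [182.3 235.8]
scene [0, -0.25] [220.9 261. ]
b1 top [184.4 191.8] [0.5924 0.3075] len [0.0731 0.0935] ang 19.0
b1 scene [293.1 152.7] [0.5906 0.3114] len [0.1108 0.0943] ang 112.2
b2 top [149.7 227.1] [0.473  0.4197] len [0.0891 0.0641] ang 168.4
b2 scene [282.3 116.3] [0.4718 0.4228] len [0.0969 0.1178] ang 166.4
b3 top [184.2 243. ] [0.4211 0.3039] len [0.0491 0.0889] ang 3.9
b3 scene [249.6 129.5] [0.4199 0.3075] len [0.0787 0.1041] ang 3.6
```

```bash
cat >> h.py <<'E'
C=np.array([.62913,.14086])
def pl(x,y): return C+x*EX+y*EY
def topl(P): d=np.asarray(P)[:2]-C; return np.array([d@EX,d@EY])
def scraper(ims,z0=.003):
    for n,r in(('top',(355,200,425,270)),('scene',(55,260,140,345))):
        im=ims[n][r[1]:r[3],r[0]:r[2]];h=cv2.cvtColor(cv2.resize(im,None,fx=K,fy=K,interpolation=cv2.INTER_CUBIC),cv2.COLOR_BGR2HSV)
        for nm,m,z in(('handle',(h[...,1]>110)&(h[...,2]>90),z0+.05),('white',(h[...,2]>180)&(h[...,1]<60),z0+.024)):
            b=max(blobs(m,100),key=lambda q:q[0]);c=dn(b[1])+r[:2];W=np.array([onz(n,*(dn(q)+r[:2]),z)[:2] for q in cv2.boxPoints(b[2])])
            e=[W[1]-W[0],W[2]-W[1]];l=[np.linalg.norm(q) for q in e];L=e[int(np.argmax(l))]
            print(n,nm,np.round(c,1),np.round(onz(n,*c,z)[:2],4),np.round(W.mean(0),4),np.round(l,3),'ang',round(np.degrees(np.arctan2(L[1],L[0]))%180,1))
E
python3 - <<'E'
from h import *
ims={n:cv2.imread(f'pics/{n}0.png') for n in('top','scene')}
scraper(ims)
g=cv2.cvtColor(ims['top'],cv2.COLOR_BGR2GRAY)
print(g[205:262:1,380].tolist()); print(g[215,366:412].tolist());print(g[250,366:412].tolist())
m=(up(g[200:270,360:420])>70);b=max(blobs(m,100),key=lambda q:q[0]);print(dn(cv2.boxPoints(b[2]))+[360,200])
crop(ims['scene'],50,255,140,345,6,'c4');crop(ims['top'],360,200,420,270,8,'c5')
E
```

```text
top handle [394.1 231.8] [ 0.4607 -0.3848] [ 0.4608 -0.3846] [0.07  0.022] ang 90.4
top white [385.4 233.6] [ 0.4562 -0.3643] [ 0.4603 -0.3781] [0.037 0.12 ] ang 89.8
scene handle [ 85.7 292.9] [ 0.4505 -0.3782] [ 0.4503 -0.3774] [0.07  0.027] ang 90.1
scene white [ 77.9 314.2] [ 0.463  -0.4236] [ 0.4613 -0.4147] [0.044 0.037] ang 90.9
[23, 26, 24, 57, 124, 136, 134, 133, 132, 131, 133, 136, 135, 133, 135, 135, 136, 132, 134, 134, 135, 145, 190, 216, 172, 131, 127, 128, 127, 130, 169, 221, 227, 173, 140, 138, 137, 136, 138, 137, 137, 137, 138, 136, 137, 138, 137, 138, 138, 137, 134, 90, 47, 33, 28, 29, 26]
[31, 26, 27, 32, 29, 27, 32, 28, 27, 43, 90, 128, 134, 134, 133, 133, 132, 133, 132, 134, 133, 134, 134, 132, 132, 132, 133, 133, 131, 132, 133, 132, 131, 130, 132, 130, 106, 54, 29, 29, 28, 29, 28, 27, 34, 27]
[29, 27, 24, 28, 31, 28, 27, 43, 98, 130, 137, 137, 138, 134, 138, 136, 138, 136, 137, 135, 135, 135, 136, 135, 136, 134, 134, 135, 136, 136, 132, 134, 134, 137, 128, 68, 31, 28, 27, 27, 29, 30, 29, 31, 31, 27]
[[367.2462883  255.41213226]
 [372.03589249 207.51609039]
 [411.02104568 211.41460419]
 [406.2314415  259.31064606]]
```

View pics/c4.png

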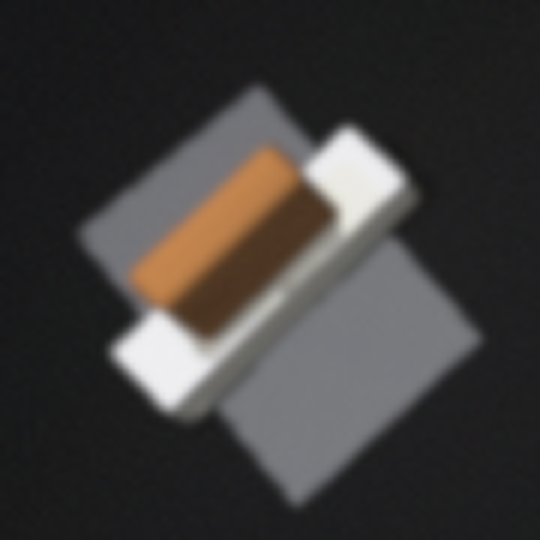

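View pics/c5.png

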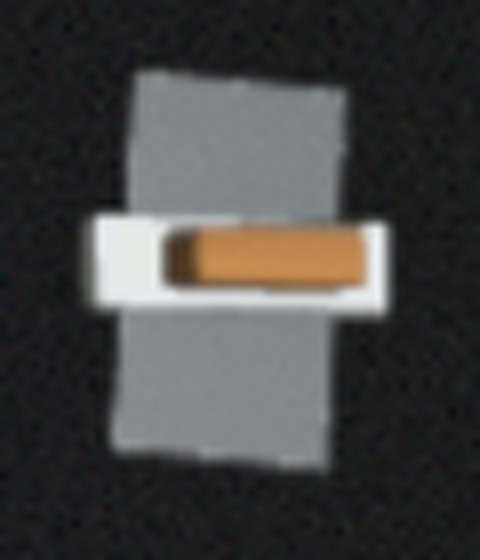

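```bash
cat > d.py <<'E'
import sys
from h import *
def go(x,y,z,a=None):
    s,M=tool();p=s['eef_pos'];cur=np.degrees(np.arctan2(M[1,1],M[0,1]))
    dl=M.T@(np.array([x,y,z])-p)/.5
    t='' 
    if a is not None:
        da=(a-cur+180)%360-180; t='spin %.3f'%(-da/30)
    print('t %.1f pos %s ang %.2f | slide %s %s | F %s gap %.1fmm q1 %.2f q7 %.2f'%(s['time_s'],np.round(p,4),cur,np.round(dl,3),t,np.round(s['contact_force'],1),s['finger_gap']*1e3,s['qpos'][0],s['qpos'][6]))
if __name__=='__main__':
    v=sys.argv[1:]
    if v[0]=='p': # plate frame x y z(above plate) ang rel
        P=pl(float(v[1]),float(v[2]));go(P[0],P[1],.024+float(v[3]),float(v[4])+3.75);s,_=tool();print('plate xy',np.round(topl(s['eef_pos']),4),'Fplate',np.round([s['contact_force'][:2]@EX,s['contact_force'][:2]@EY],1))
    else: go(*map(float,v))
E
python3 d.py .55 .1 .2 0
python3 - <<'E'
from h import *
q=np.array([[137,70],[347,90],[330,468],[112,452]]);q=(q+.5)/8-.5+[360,200]
W=np.array([onz('top',*p,.003)[:2] for p in q]);print(W,W.mean(0),np.linalg.norm(W[0]-W[1]),np.linalg.norm(W[1]-W[2]),np.degrees(np.arctan2(*(W[0]+W[1]-W[2]-W[3])[::-1])))
q=np.array([[256,84],[484,338],[297,508],[77,234]]);q=(q+.5)/6-.5+[50,255]
W=np.array([onz('scene',*p,.003)[:2] for p in q]);print(W.mean(0),np.linalg.norm(W[0]-W[1]),np.linalg.norm(W[1]-W[2]))
print(onz('top',395,232,.079))
ims={n:cv2.imread(f'pics/{n}0.png') for n in('top','scene')}
E
```

```text
t 0.1 pos [0.2123 0.5067 0.2553] ang 67.27 | slide [ 0.112 -0.489  0.937] spin 2.242 | F [-0.3  0.3 -0.8] gap 85.6mm q1 -1.22 q7 -0.03
[[ 0.54336474 -0.34513198]
 [ 0.53542554 -0.43462269]
 [ 0.37595702 -0.42048965]
 [ 0.38208763 -0.32896125]] [ 0.45920873 -0.38230139] 0.08984217746532414 0.16009356875859054 -5.397234783196062
[ 0.4618323  -0.37912768] 0.16206015219775996 0.09106013625589236
[ 0.45828366 -0.379155    0.079     ]
```

Candidates: the scraper (white foot, orange handle) is at top (388,233). The grey pad with a tool at (388,125) is not part of the job. The silver V-blocks are at (184,192), (150,227) and (184,243). The turquoise ones (113,217) and (125,261) and the green one (216,244) are look-alikes to leave alone. There are four chips on the plate. The crops confirm all of this. I'll start with the scraper.

```bash
python3 -m handwheel '{"jaw":[1,1,1,1,1,1,1,1],"slide":[[0.1,-0.48,0.93],[0.1,-0.48,0.93],[0.1,-0.48,0.93],[0.1,-0.48,0.93],[0.1,-0.48,0.93],[0.1,-0.48,0.93],[0.1,-0.48,0.93],[0.1,-0.48,0.93]],"spin":[0.24,0.48,0.72,0.95,1,1,1,1]}' 60; python3 d.py .46 -.378 .16 0
```

```text
time_s: 0.77
eef_pos: [0.4263, 0.2511, 0.2242]
orientation: [0.314, 0.634, -0.314, 0.633]
contact_force: [1.0, 1.4, -0.2]
finger_gap: 0.0852
t 0.8 pos [0.4263 0.2511 0.2242] ang 37.28 | slide [ 0.128 -0.708  1.042] spin 1.243 | F [ 1.   1.4 -0.2] gap 85.2mm q1 -0.81 q7 0.15
```

```bash
python3 d.py .52 -.05 .18 0
```

```text
t 0.8 pos [0.4263 0.2511 0.2242] ang 37.28 | slide [ 0.088 -0.216  0.593] spin 1.243 | F [ 1.   1.4 -0.2] gap 85.2mm q1 -0.81 q7 0.15
```

```bash
python3 -m handwheel '{"jaw":[1,1,1,1,1,1,1,1],"slide":[[0.08,-0.21,0.59],[0.08,-0.21,0.59],[0.08,-0.21,0.59],[0.08,-0.21,0.59],[0.08,-0.21,0.59],[0.08,-0.21,0.59],[0.08,-0.21,0.59],[0.08,-0.21,0.59]],"spin":[0.24,0.48,0.72,0.95,1,1,1,1]}'; python3 d.py .46 -.378 .12 0
```

```text
time_s: 1.43
eef_pos: [0.5206, -0.0514, 0.184]
orientation: [0.468, 0.529, -0.47, 0.53]
contact_force: [0.4, -0.4, -1.0]
finger_gap: 0.0854
t 1.4 pos [ 0.5206 -0.0514  0.184 ] ang 6.92 | slide [ 0.13  -0.199  0.633] spin 0.231 | F [ 0.4 -0.4 -1. ] gap 85.4mm q1 -0.36 q7 0.36
```

```bash
python3 -m handwheel '{"jaw":[1,1,1,1,1,1,1,1],"slide":[[0.12,-0.03,0.66],[0.12,-0.03,0.66],[0.12,-0.03,0.66],[0.12,-0.03,0.66],[0.12,-0.03,0.66],[0.12,-0.03,0.66],[0.12,-0.03,0.66],[0.12,-0.03,0.66]],"spin":[0.24,0.24,0.24,0.24,0.24,0.24,0.24,0.24]}'; python3 d.py .46 -.378 .12 0
```

```text
time_s: 2.1
eef_pos: [0.5472, -0.3737, 0.1238]
orientation: [0.5, 0.501, -0.5, 0.5]
contact_force: [1.2, 0.1, 0.6]
finger_gap: 0.0856
t 2.1 pos [ 0.5472 -0.3737  0.1238] ang 0.09 | slide [ 0.008 -0.174  0.008] spin 0.003 | F [1.2 0.1 0.6] gap 85.6mm q1 0.23 q7 0.84
```

```bash
python3 -m handwheel '{"jaw":[1,1,1,1,1,1,1,1],"slide":[[0,-0.1,0],[0.01,-0.174,0.008],[0.01,-0.174,0.008],[0.01,-0.174,0.008],[0.01,-0.174,0.008],[0.01,-0.174,0.008],[0.01,-0.174,0.008],[0.01,-0.174,0.008]],"spin":[0,0,0,0,0,0,0,0]}'; python3 d.py .46 -.378 .059 0; python3 - <<'E'
from h import *
s,M=tool();a=shot('top','t1');b=shot('scene','s1')
tip=s['eef_pos']+M[:,0]*.02
for n in('top','scene'): print(n,proj(n,tip),proj(n,s['eef_pos']), proj(n,[.46,-.378,.079]))
crop(a,350,190,430,270,7,'t1c');crop(b,40,240,150,340,6,'s1c')
E
```

```text
time_s: 2.77
eef_pos: [0.4622, -0.3757, 0.1205]
orientation: [0.499, 0.5, -0.499, 0.501]
contact_force: [0.6, -0.1, -0.6]
finger_gap: 0.0856
t 2.8 pos [ 0.4622 -0.3757  0.1205] ang 0.22 | slide [ 0.123 -0.005  0.005] spin 0.007 | F [ 0.6 -0.1 -0.6] gap 85.6mm q1 0.25 q7 0.93
top [396.09280058 230.31795518] [398.21846435 229.90644758] [394.61992486 231.4623953 ]
scene [ 82.29607075 288.62337567] [ 78.93130288 285.73839896] [ 84.33927811 291.7856684 ]
```

View pics/t1c.png

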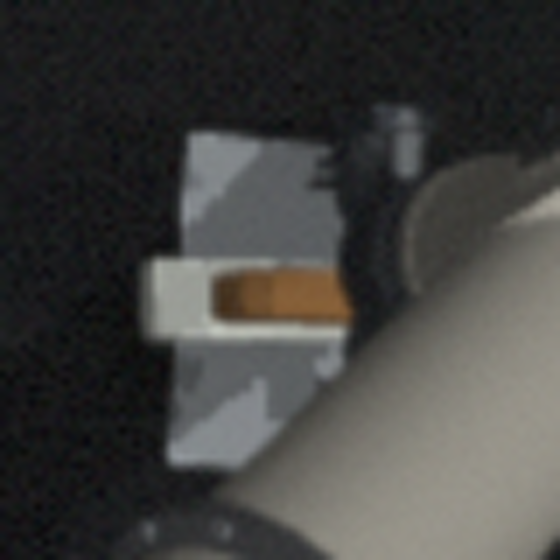

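View pics/s1c.png

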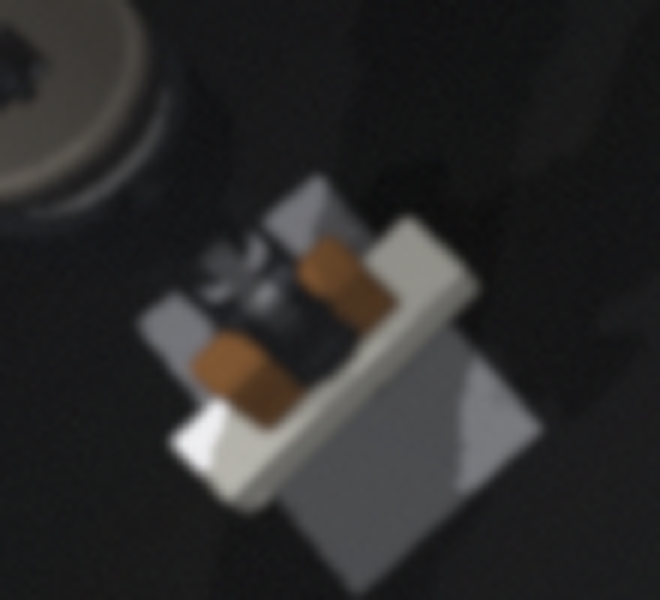

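```bash
python3 -m handwheel '{"jaw":[1,1,1,1,1,1,1,1],"slide":[[0.03,-0.005,0.005],[0.06,-0.005,0.005],[0.09,-0.005,0.005],[0.11,-0.005,0.005],[0.123,-0.005,0.005],[0.123,-0.005,0.005],[0.123,-0.005,0.005],[0.123,-0.005,0.005]],"spin":[0,0,0,0,0,0,0,0]}'; python3 -m handwheel '{"jaw":[-1,-1,-1,-1,-1,-1,-1,-1],"slide":[[0,0,0],[0,0,0],[0,0,0],[0,0,0],[0,0,0],[0,0,0],[0,0,0],[0,0,0]],"spin":[0,0,0,0,0,0,0,0]}' 90; python3 d.py .46 -.378 .12 90
```

```text
time_s: 3.53
eef_pos: [0.4585, -0.3795, 0.0594]
orientation: [0.5, 0.5, -0.5, 0.501]
contact_force: [-0.4, -0.6, 0.3]
finger_gap: 0.0854
time_s: 4.2
eef_pos: [0.4585, -0.3789, 0.0588]
orientation: [0.5, 0.5, -0.499, 0.501]
contact_force: [0.8, 0.1, 0.2]
finger_gap: 0.0232
t 4.2 pos [ 0.4585 -0.3789  0.0588] ang 0.08 | slide [-0.122  0.003 -0.002] spin -2.997 | F [0.8 0.1 0.2] gap 23.2mm q1 0.28 q7 0.97
```

```bash
python3 - <<'E'
from h import *
for p in((269,193.7),(280.7,199.3),(292,207.3),(299.3,196)): print(np.round(topl(onz('top',*p,.028)),3))
for p in((235.9,212.2),(222.5,218.5),(205.8,222.8),(210.1,236.8)): print(np.round(topl(onz('scene',*p,.028)),3))
E
python3 -m handwheel '{"jaw":[-1,-1,-1,-1,-1,-1,-1,-1],"slide":[[-0.05,0,0],[-0.1,0,0],[-0.16,0,0],[-0.16,0.05,-0.1],[-0.16,0.08,-0.18],[-0.16,0.1,-0.25],[-0.16,0.12,-0.32],[-0.16,0.12,-0.32]],"spin":[0,0,0,-0.2,-0.4,-0.6,-0.8,-1]}';python3 d.py p -.065 -.06 .1 90
```

```text
[-0.05  -0.115]
[-0.071 -0.153]
[-0.1   -0.188]
[-0.063 -0.216]
[-0.051 -0.109]
[-0.07  -0.147]
[-0.1   -0.184]
[-0.064 -0.211]
time_s: 4.87
eef_pos: [0.521, -0.2056, 0.1369]
orientation: [0.35, 0.618, -0.344, 0.614]
contact_force: [0.5, 3.6, -3.3]
finger_gap: 0.0232
t 4.9 pos [ 0.521  -0.2056  0.1369] ang 31.19 | slide [ 0.032  0.373 -0.434] spin -2.085 | F [ 0.5  3.6 -3.3] gap 23.2mm q1 0.02 q7 1.09
plate xy [-0.1306 -0.3386] Fplate [0.8 3.6]
```

```bash
python3 -m handwheel '{"jaw":[-1,-1,-1,-1,-1,-1,-1,-1],"slide":[[0,0.1,-0.1],[0.01,0.2,-0.2],[0.02,0.3,-0.3],[0.03,0.37,-0.43],[0.03,0.37,-0.43],[0.03,0.37,-0.43],[0.03,0.37,-0.43],[0.03,0.37,-0.43]],"spin":[-0.2,-0.4,-0.6,-0.8,-1,-1,-1,-1]}';python3 d.py p -.067 -.06 .1 90
```

```text
time_s: 5.53
eef_pos: [0.5688, 0.0731, 0.1218]
orientation: [0.18, 0.686, -0.175, 0.683]
contact_force: [-1.1, 2.5, -2.3]
finger_gap: 0.0232
t 5.5 pos [0.5688 0.0731 0.1218] ang 60.92 | slide [-0.004  0.004 -0.008] spin -1.094 | F [-1.1  2.5 -2.3] gap 23.2mm q1 -0.34 q7 1.03
plate xy [-0.0646 -0.0637] Fplate [-1.   2.6]
```

```bash
python3 -m handwheel '{"jaw":[-1,-1,-1,-1,-1,-1,-1,-1],"slide":[[0,0,-0.008],[0,0,-0.008],[0,0,-0.008],[0,0,-0.008],[0,0,-0.008],[0,0,-0.008],[0,0,-0.008],[0,0,-0.008]],"spin":[-0.2,-0.4,-0.6,-0.8,-1,-1,-1,-1]}';python3 d.py p -.067 -.06 .066 90
```

```text
time_s: 6.2
eef_pos: [0.5662, 0.0615, 0.123]
orientation: [0.0, 0.708, -0.001, 0.707]
contact_force: [-0.4, -0.3, -2.6]
finger_gap: 0.0234
t 6.2 pos [0.5662 0.0615 0.123 ] ang 89.92 | slide [0.066 0.03  0.   ] spin -0.128 | F [-0.4 -0.3 -2.6] gap 23.4mm q1 -0.26 q7 1.50
plate xy [-0.068  -0.0751] Fplate [-0.4 -0.3]
```

```bash
python3 -m handwheel '{"jaw":[-1,-1,-1,-1,-1,-1,-1,-1],"slide":[[0.01,0.03,0],[0.03,0.03,0],[0.05,0.03,0],[0.066,0.03,0],[0.066,0.03,0],[0.066,0.03,0],[0.066,0.03,0],[0.066,0.03,0]],"spin":[-0.128,-0.128,-0.128,-0.128,-0.128,-0.128,-0.128,-0.128]}';python3 d.py p -.067 -.06 .057 90
python3 - <<'E'
from h import *
a=shot('top');b=shot('scene')
crop(a,220,150,350,240,6,'t2c');crop(b,150,130,320,310,4,'s2c')
E
```

```text
time_s: 6.87
eef_pos: [0.5672, 0.0766, 0.091]
orientation: [-0.024, 0.706, 0.024, 0.707]
contact_force: [0.3, 0.1, -2.0]
finger_gap: 0.0229
t 6.9 pos [0.5672 0.0766 0.091 ] ang 93.86 | slide [ 0.02   0.    -0.002] spin 0.004 | F [ 0.3  0.1 -2. ] gap 22.9mm q1 -0.26 q7 1.54
plate xy [-0.066  -0.0601] Fplate [0.3 0.1]
```

View pics/t2c.png

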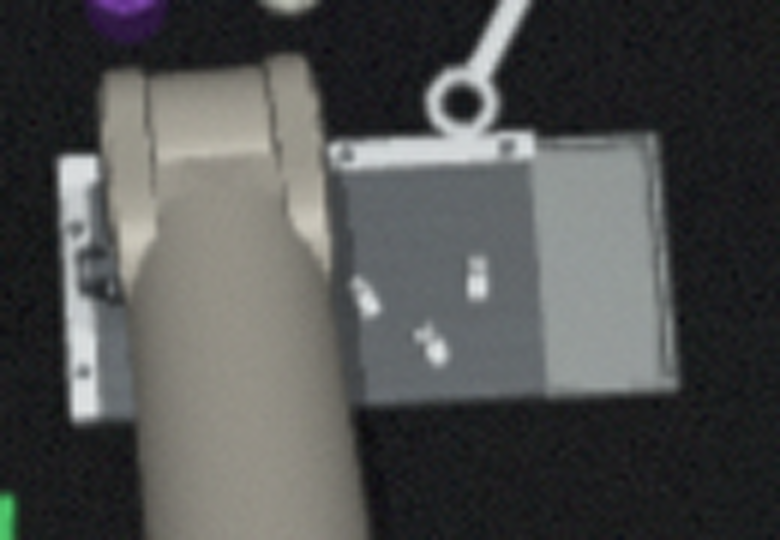

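View pics/s2c.png

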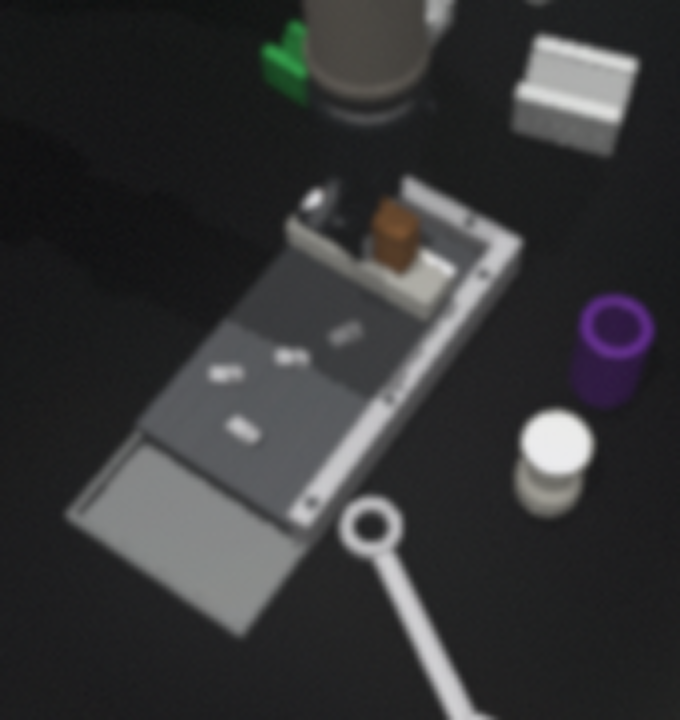

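```bash
python3 -m handwheel '{"jaw":[-1,-1,-1,-1,-1,-1,-1,-1],"slide":[[0.005,0,0],[0.01,0,0],[0.014,0,0],[0.018,0,0],[0.020,0,0],[0.022,0,0],[0.022,0,0],[0.022,0,0]],"spin":[0,0,0,0,0,0,0,0]}';python3 d.py p -.067 -.06 .056 90
```

```text
time_s: 7.63
eef_pos: [0.5665, 0.077, 0.0797]
orientation: [-0.024, 0.707, 0.024, 0.707]
contact_force: [-1.7, 0.3, 0.5]
finger_gap: 0.0232
t 7.6 pos [0.5665 0.077  0.0797] ang 93.91 | slide [-0.001 -0.001 -0.001] spin 0.005 | F [-1.7  0.3  0.5] gap 23.2mm q1 -0.26 q7 1.54
plate xy [-0.0667 -0.0596] Fplate [-1.7  0.4]
```

```bash
python3 -m handwheel '{"jaw":[-1,-1,-1,-1,-1,-1,-1,-1],"slide":[[0.0005,-0.01,0],[0.0005,-0.028,0],[0.0005,-0.046,0],[0.0005,-0.064,0],[0.0005,-0.082,0],[0.0005,-0.1,0],[0.0005,-0.118,0],[0.0005,-0.136,0]],"spin":[0,0,0,0,0,0,0,0]}';python3 d.py p -.067 -.267 .056 90;python3 -m handwheel '{"jaw":[-1,-1,-1,-1,-1,-1,-1,-1],"slide":[[0,-0.018,0],[0,-0.036,0],[0,-0.054,0],[0,-0.072,0],[0,-0.09,0],[0,-0.108,0],[0,-0.126,0],[0,-0.136,0]],"spin":[0,0,0,0,0,0,0,0]}';python3 d.py p -.067 -.267 .056 90
python3 - <<'E'
from h import *
b=shot('scene');crop(b,150,130,320,310,4,'s3c')
E
```

```text
time_s: 8.3
eef_pos: [0.5718, 0.0089, 0.0798]
orientation: [-0.024, 0.706, 0.025, 0.707]
contact_force: [1.1, 4.2, 3.8]
finger_gap: 0.0233
t 8.3 pos [0.5718 0.0089 0.0798] ang 93.92 | slide [-0.001 -0.278 -0.003] spin 0.006 | F [1.1 4.2 3.8] gap 23.3mm q1 -0.15 q7 1.67
plate xy [-0.0659 -0.1279] Fplate [1.4 4.1]
time_s: 8.97
eef_pos: [0.5762, -0.0594, 0.0798]
orientation: [-0.024, 0.706, 0.024, 0.707]
contact_force: [-0.2, 5.1, 6.1]
finger_gap: 0.0231
t 9.0 pos [ 0.5762 -0.0594  0.0798] ang 93.88 | slide [-0.001 -0.141 -0.003] spin 0.004 | F [-0.2  5.1  6.1] gap 23.1mm q1 -0.04 q7 1.79
plate xy [-0.0659 -0.1964] Fplate [0.1 5.1]
```

View pics/s3c.png

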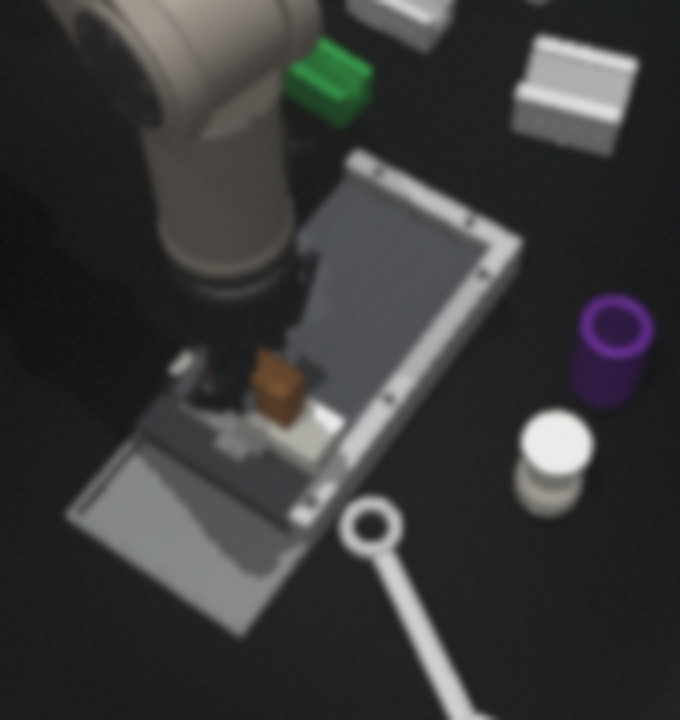

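```bash
python3 -m handwheel '{"jaw":[-1,-1,-1,-1,-1,-1,-1,-1],"slide":[[0,-0.018,0],[0,-0.036,0],[0,-0.054,0],[0,-0.072,0],[0,-0.09,0],[0,-0.108,0],[0,-0.126,0],[0,-0.144,0]],"spin":[0,0,0,0,0,0,0,0]}';python3 -m handwheel '{"jaw":[-1,-1,-1,-1,-1,-1,-1,-1],"slide":[[0,-0.01,0],[0,-0.02,0],[0,-0.03,0],[-0.01,-0.03,0],[-0.03,-0.02,0],[-0.06,0.0,0],[-0.1,0.05,0],[-0.12,0.1,0]],"spin":[0,0,0,0,0,0,0,0]}';python3 d.py p -.067 -.267 .056 90
python3 - <<'E'
from h import *
b=shot('scene');crop(b,150,130,320,310,4,'s4c')
b=shot('top');crop(b,220,150,350,240,6,'t4c')
E
```

```text
time_s: 9.68
eef_pos: [0.5808, -0.1292, 0.0796]
orientation: [-0.024, 0.707, 0.026, 0.707]
contact_force: [-0.2, 6.2, 5.9]
finger_gap: 0.0234
time_s: 10.35
eef_pos: [0.5785, -0.0812, 0.1422]
orientation: [-0.024, 0.705, 0.023, 0.708]
contact_force: [2.0, -0.1, -2.2]
finger_gap: 0.0227
t 10.3 pos [ 0.5785 -0.0812  0.1422] ang 93.76 | slide [ 0.125 -0.097 -0.004] spin 0.000 | F [ 2.  -0.1 -2.2] gap 22.7mm q1 -0.01 q7 1.82
plate xy [-0.065  -0.2183] Fplate [ 2.  -0.2]
```

View pics/s4c.png

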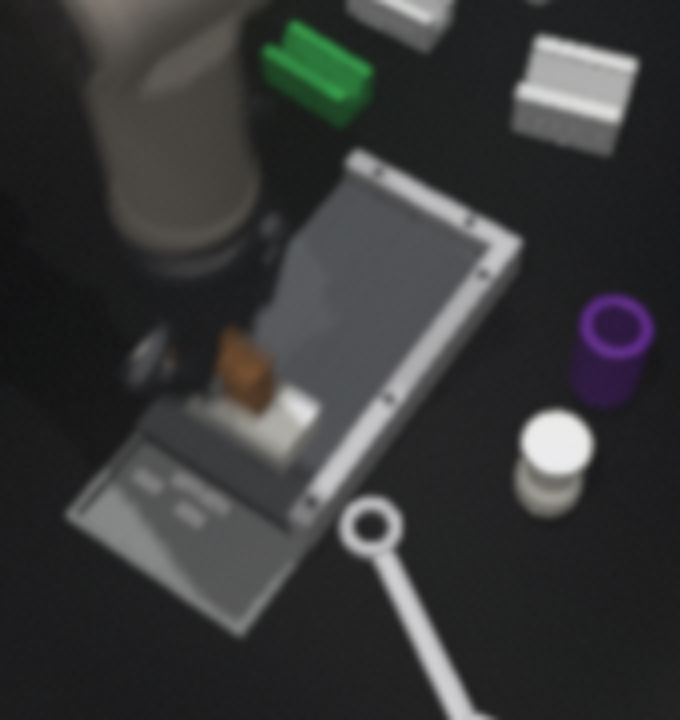

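View pics/t4c.png

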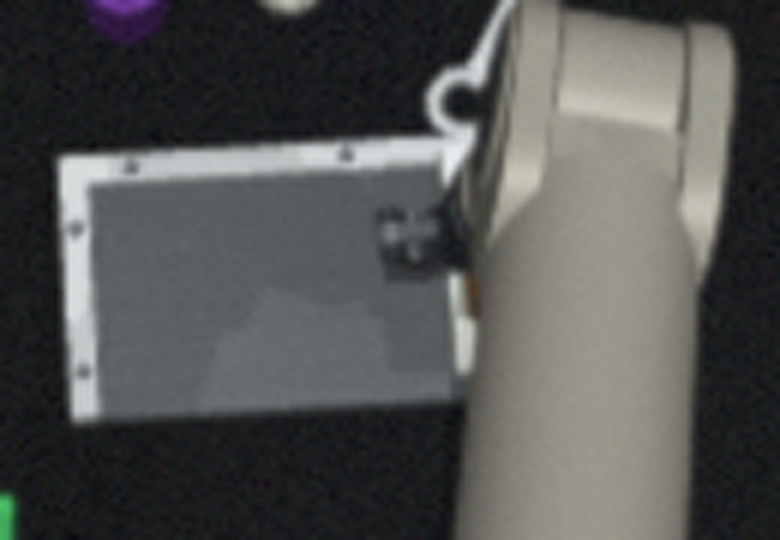

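```bash
python3 d.py .48 -.32 .14 3;  python3 -m handwheel '{"jaw":[-1,-1,-1,-1,-1,-1,-1,-1],"slide":[[0,-0.08,0.02],[0,-0.16,0.04],[0,-0.24,0.07],[0,-0.32,0.1],[0,-0.4,0.13],[0,-0.46,0.16],[0,-0.46,0.16],[0,-0.46,0.16]],"spin":[0.1,0.3,0.5,0.7,0.9,1,1,1]}';python3 d.py .46 -.381 .12 0
```

```text
t 10.4 pos [ 0.5797 -0.0723  0.1426] ang 94.47 | slide [ 0.001 -0.478 -0.237] spin 3.049 | F [ 0.9  2.2 -2.3] gap 23.0mm q1 -0.02 q7 1.82
time_s: 11.12
eef_pos: [0.6719, -0.3076, 0.1373]
orientation: [0.16, 0.69, -0.161, 0.688]
contact_force: [-1.4, -0.1, -3.1]
finger_gap: 0.0226
t 11.1 pos [ 0.6719 -0.3076  0.1373] ang 63.72 | slide [ 0.036 -0.319 -0.315] spin 2.124 | F [-1.4 -0.1 -3.1] gap 22.6mm q1 0.25 q7 1.64
```

```bash
python3 -m handwheel '{"jaw":[-1,-1,-1,-1,-1,-1,-1,-1],"slide":[[0,-0.05,-0.05],[0,-0.1,-0.1],[0,-0.16,-0.16],[0,-0.22,-0.22],[0,-0.28,-0.28],[0,-0.319,-0.315],[0,-0.319,-0.315],[0,-0.319,-0.315]],"spin":[0.1,0.3,0.5,0.7,0.9,1,1,1]}';python3 d.py .46 -.381 .12 0
```

```text
time_s: 11.78
eef_pos: [0.4596, -0.3781, 0.1405]
orientation: [0.334, 0.624, -0.333, 0.624]
contact_force: [0.9, 0.5, -1.6]
finger_gap: 0.0233
t 11.8 pos [ 0.4596 -0.3781  0.1405] ang 33.80 | slide [ 0.041 -0.003  0.005] spin 1.127 | F [ 0.9  0.5 -1.6] gap 23.3mm q1 0.34 q7 1.45
```

```bash
python3 -m handwheel '{"jaw":[-1,-1,-1,-1,-1,-1,-1,-1],"slide":[[0,0,0],[0,0,0],[0,0,0],[0,0,0],[0,0,0],[0,0,0],[0,0,0],[0,0,0]],"spin":[0.2,0.4,0.6,0.8,1,1,1,1]}';python3 d.py .46 -.381 .075 0
```

```text
time_s: 12.45
eef_pos: [0.4628, -0.3771, 0.1394]
orientation: [0.482, 0.518, -0.481, 0.518]
contact_force: [0.6, 0.1, -2.4]
finger_gap: 0.0231
t 12.4 pos [ 0.4628 -0.3771  0.1394] ang 4.22 | slide [ 0.129 -0.006  0.008] spin 0.141 | F [ 0.6  0.1 -2.4] gap 23.1mm q1 0.26 q7 0.99
```

```bash
python3 -m handwheel '{"jaw":[-1,-1,-1,-1,-1,-1,-1,-1],"slide":[[0.03,-0.006,0.008],[0.06,-0.006,0.008],[0.1,-0.006,0.008],[0.13,-0.006,0.008],[0.145,-0.006,0.008],[0.155,-0.006,0.008],[0.159,-0.006,0.008],[0.159,-0.006,0.008]],"spin":[0.141,0.141,0.141,0.141,0.141,0.141,0.141,0.141]}';python3 d.py .46 -.381 .0585 0
python3 - <<'E'
from h import *
ims={'top':shot('top'),'scene':shot('scene')}
crop(ims['scene'],50,255,140,345,6,'s5c');crop(ims['top'],360,200,420,270,8,'t5c')
E
```

```text
time_s: 13.12
eef_pos: [0.4589, -0.383, 0.0601]
orientation: [0.501, 0.499, -0.501, 0.499]
contact_force: [0.1, -0.6, -2.6]
finger_gap: 0.0231
t 13.1 pos [ 0.4589 -0.383   0.0601] ang -0.28 | slide [ 0.003  0.002 -0.004] spin -0.009 | F [ 0.1 -0.6 -2.6] gap 23.1mm q1 0.29 q7 0.97
```

View pics/s5c.png

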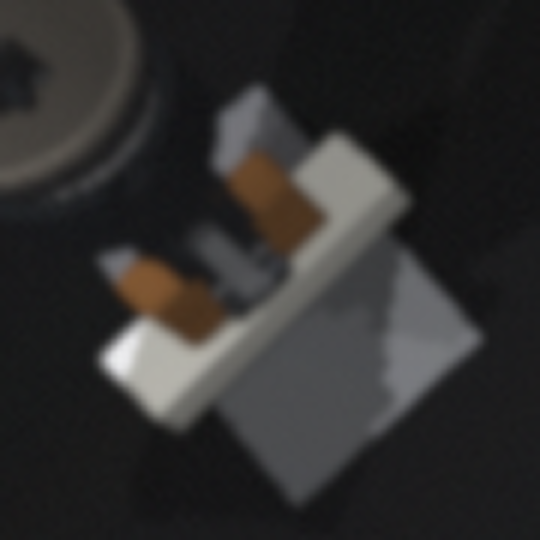

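View pics/t5c.png

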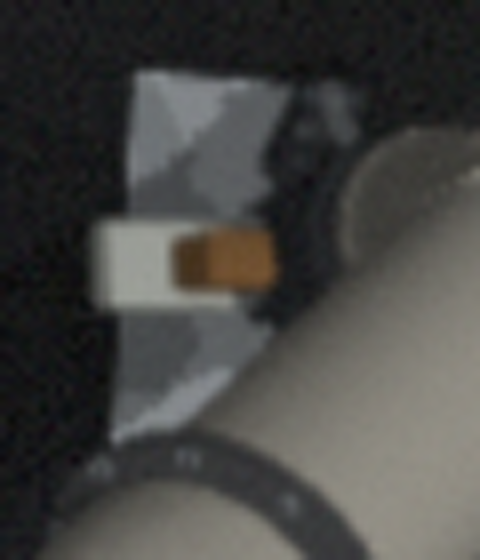

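```bash
python3 -m handwheel '{"jaw":[-1,-1,-1,-1,-1,-1,-1,-1],"slide":[[0,0.002,-0.003],[0,0.002,-0.005],[0,0.002,-0.005],[0.002,0.002,-0.005],[0.003,0.002,-0.005],[0.0036,0.002,-0.005],[0.0036,0.002,-0.005],[0.0036,0.002,-0.005]],"spin":[0,0,0,0,0,0,0,0]}';python3 d.py .46 -.380 .0585 0
```

```text
time_s: 13.88
eef_pos: [0.4599, -0.3804, 0.0587]
orientation: [0.502, 0.498, -0.501, 0.499]
contact_force: [-1.0, 1.0, 5.6]
finger_gap: 0.0232
t 13.9 pos [ 0.4599 -0.3804  0.0587] ang -0.31 | slide [ 0.     0.    -0.001] spin -0.010 | F [-1.   1.   5.6] gap 23.2mm q1 0.28 q7 0.97
```

Touching down. Open and rise.

```bash
python3 -m handwheel '{"jaw":[0,1,1,1,1,1,1,1],"slide":[[0,0,0],[0,0,0],[0,0,0],[0,0,0],[0,0,0],[0,0,0],[0,0,0],[0,0,0]],"spin":[0,0,0,0,0,0,0,0]}';python3 -m handwheel '{"jaw":[1,1,1,1,1,1,1,1],"slide":[[-0.02,0,0],[-0.05,0,0],[-0.1,0,0],[-0.16,0,0],[-0.2,0,0],[-0.24,0,0],[-0.24,0.05,-0.08],[-0.24,0.1,-0.16]],"spin":[0,0,0,0,0,0,0,-0.2]}';python3 d.py .6 0 .18 90
```

```text
time_s: 14.55
eef_pos: [0.4596, -0.3804, 0.0579]
orientation: [-0.501, -0.499, 0.501, -0.499]
contact_force: [0.6, -0.8, -0.1]
finger_gap: 0.0854
time_s: 15.22
eef_pos: [0.5031, -0.3143, 0.1814]
orientation: [0.476, 0.52, -0.477, 0.525]
contact_force: [1.1, 0.2, 0.0]
finger_gap: 0.0854
t 15.2 pos [ 0.5031 -0.3143  0.1814] ang 5.24 | slide [ 0.     0.25  -0.608] spin -2.825 | F [1.1 0.2 0. ] gap 85.4mm q1 0.12 q7 0.85
```

```bash
python3 -m handwheel '{"jaw":[1,1,1,1,1,1,1,1],"slide":[[0,0.25,-0.6],[0,0.25,-0.6],[0,0.25,-0.6],[0,0.25,-0.6],[0,0.25,-0.6],[0,0.25,-0.6],[0,0.25,-0.6],[0,0.25,-0.6]],"spin":[-0.2,-0.4,-0.6,-0.8,-1,-1,-1,-1]}';python3 d.py .59 .2 .16 109
python3 - <<'E'
from h import *
ims={'top':shot('top'),'scene':shot('scene')}
scraper(ims)
crop(ims['top'],340,190,430,270,6,'t6m');crop(ims['scene'],50,100,340,330,2.7,'s6')
E
```

```text
time_s: 15.88
eef_pos: [0.5996, 0.0053, 0.179]
orientation: [0.323, 0.629, -0.321, 0.63]
contact_force: [1.3, 0.2, -0.0]
finger_gap: 0.0855
t 15.9 pos [0.5996 0.0053 0.179 ] ang 35.85 | slide [ 0.039  0.212 -0.327] spin -2.438 | F [ 1.3  0.2 -0. ] gap 85.5mm q1 -0.30 q7 0.74
top handle [394.5 231.7] [ 0.4608 -0.3863] [ 0.4608 -0.3866] [0.069 0.022] ang 90.4
top white [385.7 233.6] [ 0.4561 -0.3651] [ 0.4603 -0.3802] [0.119 0.037] ang 90.4
scene handle [ 85.2 293.4] [ 0.4507 -0.3798] [ 0.4505 -0.3793] [0.071 0.027] ang 90.4
scene white [ 77.8 314.6] [ 0.4636 -0.4243] [ 0.4618 -0.4141] [0.047 0.037] ang 90.9
```

View pics/t6m.png

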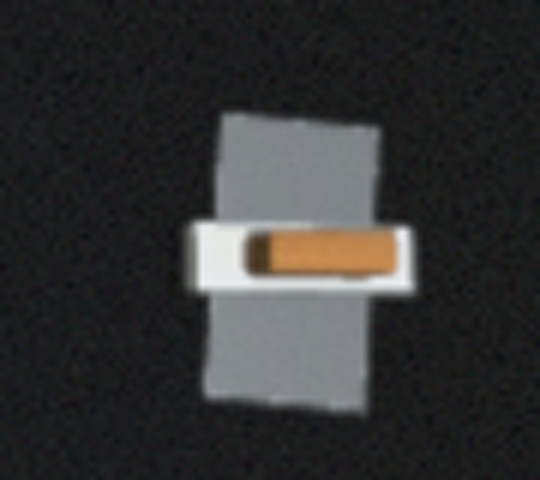

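View pics/s6.png

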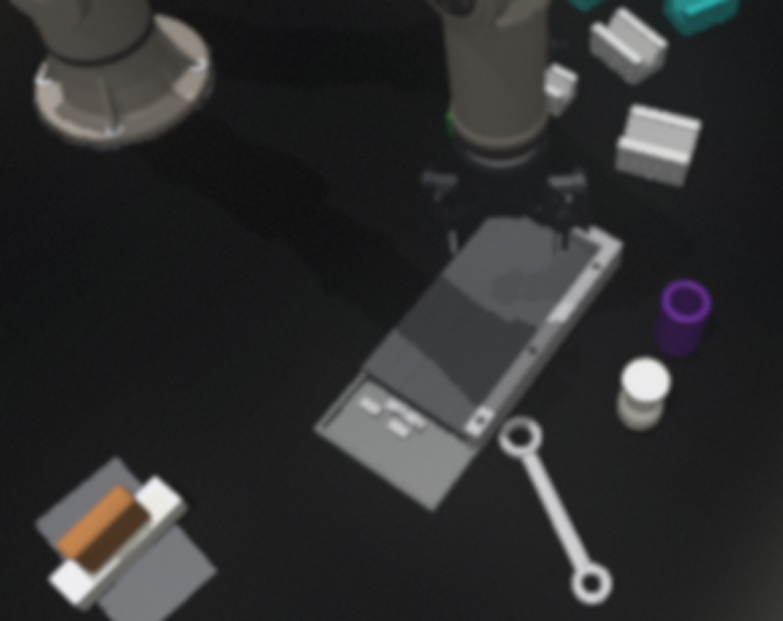

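```bash
python3 -m handwheel '{"jaw":[1,1,1,1,1,1,1,1],"slide":[[0.01,0.1,-0.15],[0.03,0.21,-0.32],[0.03,0.21,-0.32],[0.03,0.21,-0.32],[0.03,0.21,-0.32],[0.03,0.21,-0.32],[0.03,0.21,-0.32],[0.03,0.21,-0.32]],"spin":[-0.2,-0.4,-0.6,-0.8,-1,-1,-1,-1]}';python3 -m handwheel '{"jaw":[1,1,1,1,1,1,1,1],"slide":[[0,0,0],[0,0,0],[0,0,0],[0,0,0],[0,0,0],[0,0,0],[0,0,0],[0,0,0]],"spin":[-0.2,-0.4,-0.6,-0.8,-1,-1,-1,-1]}';python3 d.py .5924 .3075 .12 108.5
```

```text
time_s: 16.65
eef_pos: [0.5914, 0.1901, 0.1635]
orientation: [0.149, 0.691, -0.15, 0.692]
contact_force: [0.3, -1.0, 0.3]
finger_gap: 0.0852
time_s: 17.32
eef_pos: [0.5913, 0.1904, 0.1633]
orientation: [-0.034, 0.706, 0.033, 0.707]
contact_force: [0.7, 0.2, 0.1]
finger_gap: 0.0857
t 17.3 pos [0.5913 0.1904 0.1633] ang 95.39 | slide [0.086 0.233 0.024] spin -0.437 | F [0.7 0.2 0.1] gap 85.7mm q1 -0.42 q7 1.37
```

```bash
python3 -m handwheel '{"jaw":[1,1,1,1,1,1,1,1],"slide":[[0,0.06,0.005],[0,0.13,0.015],[0,0.2,0.024],[0.02,0.233,0.024],[0.05,0.233,0.024],[0.086,0.233,0.024],[0.086,0.233,0.024],[0.086,0.233,0.024]],"spin":[-0.1,-0.2,-0.3,-0.437,-0.437,-0.437,-0.437,-0.437]}';python3 d.py .5924 .3075 .028 108.5
python3 - <<'E'
from h import *
ims={'top':shot('top'),'scene':shot('scene')}
crop(ims['top'],140,150,240,270,5,'t7');crop(ims['scene'],240,90,340,200,5,'s7')
E
```

```text
time_s: 17.98
eef_pos: [0.5907, 0.3081, 0.1188]
orientation: [-0.115, 0.699, 0.114, 0.697]
contact_force: [0.5, -0.2, 0.2]
finger_gap: 0.0852
t 18.0 pos [0.5907 0.3081 0.1188] ang 108.68 | slide [ 0.182 -0.002  0.003] spin 0.006 | F [ 0.5 -0.2  0.2] gap 85.2mm q1 -0.54 q7 1.41
```

View pics/t7.png

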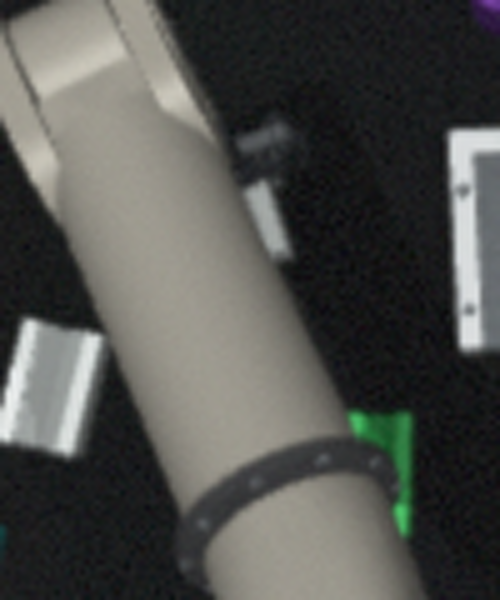

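View pics/s7.png

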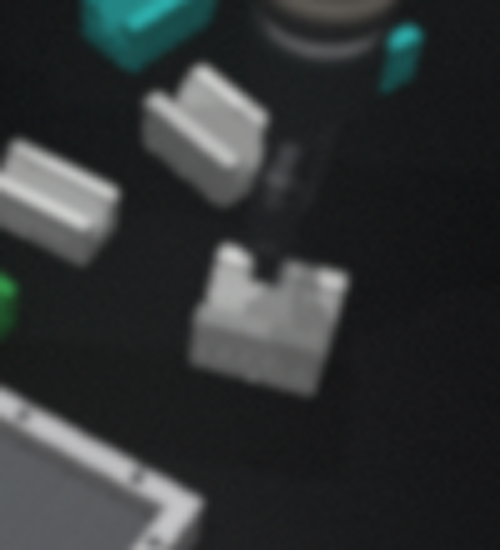

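```bash
python3 -m handwheel '{"jaw":[1,1,1,1,1,1,1,1],"slide":[[0.03,0,0.003],[0.06,0,0.003],[0.09,0,0.003],[0.12,0,0.003],[0.15,0,0.003],[0.17,0,0.003],[0.176,0,0.003],[0.176,0,0.003]],"spin":[0,0,0,0,0,0,0,0]}';python3 -m handwheel '{"jaw":[0.5,0.3,-1,-1,-1,-1,-1,-1],"slide":[[0,0,0],[0,0,0],[0,0,0],[0,0,0],[0,0,0],[0,0,0],[0,0,0],[0,0,0]],"spin":[0,0,0,0,0,0,0,0]}' 60;python3 d.py .5924 .3075 .13 93.75;
```

```text
time_s: 18.75
eef_pos: [0.5928, 0.3095, 0.0319]
orientation: [-0.115, 0.698, 0.115, 0.698]
contact_force: [-0.3, 0.0, -0.5]
finger_gap: 0.0854
time_s: 19.42
eef_pos: [0.5948, 0.3093, 0.0342]
orientation: [-0.115, 0.696, 0.115, 0.699]
contact_force: [1.0, -2.8, 5.4]
finger_gap: 0.0633
t 19.4 pos [0.5948 0.3093 0.0342] ang 108.75 | slide [-0.192 -0.002 -0.005] spin 0.500 | F [ 1.  -2.8  5.4] gap 63.3mm q1 -0.53 q7 1.41
```

```bash
python3 -m handwheel '{"jaw":[-1,-1,-1,-1,-1,-1,-1,-1],"slide":[[-0.04,0,0],[-0.08,0,0],[-0.12,0,0],[-0.16,0,0],[-0.19,0,0],[-0.19,0,0],[-0.19,0,0],[-0.19,0,0]],"spin":[0,0,0,0,0.2,0.4,0.5,0.5]}' 80;python3 d.py p -.048 -.056 .1 90
```

```text
time_s: 20.08
eef_pos: [0.5914, 0.3104, 0.1261]
orientation: [-0.023, 0.708, 0.023, 0.706]
contact_force: [-0.2, -0.5, -4.4]
finger_gap: 0.0627
t 20.1 pos [0.5914 0.3104 0.1261] ang 93.78 | slide [ 0.004 -0.455 -0.043] spin 0.001 | F [-0.2 -0.5 -4.4] gap 62.7mm q1 -0.57 q7 1.18
plate xy [-0.0265  0.1716] Fplate [-0.2 -0.5]
```

```bash
python3 -m handwheel '{"jaw":[-1,-1,-1,-1,-1,-1,-1,-1],"slide":[[0,-0.06,-0.01],[0,-0.13,-0.02],[0,-0.2,-0.03],[0,-0.27,-0.04],[0,-0.34,-0.043],[0,-0.41,-0.043],[0,-0.455,-0.043],[0,-0.455,-0.043]],"spin":[0,0,0,0,0,0,0,0]}';python3 d.py p -.048 -.056 .044 90
```

```text
time_s: 20.75
eef_pos: [0.586, 0.0713, 0.1261]
orientation: [-0.022, 0.707, 0.017, 0.706]
contact_force: [0.8, -1.4, -3.7]
finger_gap: 0.0629
t 20.8 pos [0.586  0.0713 0.1261] ang 93.23 | slide [ 0.116  0.022 -0.001] spin -0.017 | F [ 0.8 -1.4 -3.7] gap 62.9mm q1 -0.26 q7 1.53
plate xy [-0.0476 -0.0666] Fplate [ 0.7 -1.5]
```

```bash
python3 -m handwheel '{"jaw":[-1,-1,-1,-1,-1,-1,-1,-1],"slide":[[0.03,0,0],[0.06,0,0],[0.09,0,0],[0.108,0,0],[0.112,0,0],[0.112,0,0],[0.112,0,0],[0.112,0,0]],"spin":[0,0,0,0,0,0,0,0]}';python3 d.py p -.048 -.056 .034 90
python3 - <<'E'
from h import *
ims={'top':shot('top'),'scene':shot('scene')}
crop(ims['top'],215,150,325,240,6,'t8');crop(ims['scene'],170,130,320,270,5,'s8')
E
```

```text
time_s: 21.42
eef_pos: [0.5872, 0.0816, 0.072]
orientation: [-0.023, 0.706, 0.024, 0.708]
contact_force: [0.2, 0.9, -4.1]
finger_gap: 0.0628
t 21.4 pos [0.5872 0.0816 0.072 ] ang 93.81 | slide [ 0.028  0.001 -0.005] spin 0.002 | F [ 0.2  0.9 -4.1] gap 62.8mm q1 -0.26 q7 1.54
plate xy [-0.0457 -0.0564] Fplate [0.3 0.8]
```

View pics/s8.png

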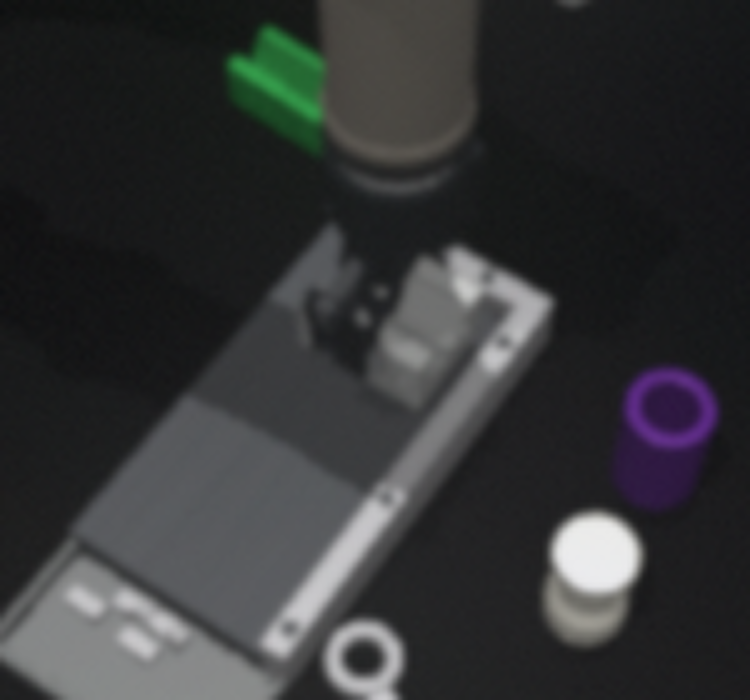

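View pics/t8.png

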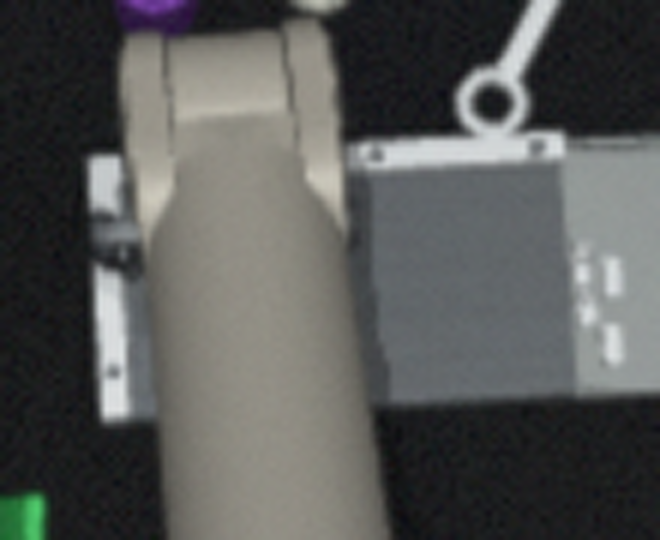

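```bash
python3 -m handwheel '{"jaw":[-1,-1,-1,-1,-1,-1,-1,-1],"slide":[[0.006,0,-0.004],[0.012,0,-0.004],[0.018,0,-0.004],[0.022,0,-0.004],[0.025,0,-0.004],[0.027,0,-0.004],[0.029,0,-0.004],[0.029,0,-0.004]],"spin":[0,0,0,0,0,0,0,0]}';python3 d.py p -.048 -.056 .034 90
```

```text
time_s: 22.18
eef_pos: [0.5838, 0.0812, 0.0583]
orientation: [-0.023, 0.707, 0.023, 0.706]
contact_force: [-5.1, 0.1, 8.1]
finger_gap: 0.0629
t 22.2 pos [0.5838 0.0812 0.0583] ang 93.78 | slide [0.001 0.001 0.002] spin 0.001 | F [-5.1  0.1  8.1] gap 62.9mm q1 -0.26 q7 1.54
plate xy [-0.0491 -0.0566] Fplate [-5.1  0.4]
```

```bash
python3 -m handwheel '{"jaw":[-1,-1,-1,-1,-1,-1,-1,-1],"slide":[[-0.001,0,0.002],[-0.001,0,0.004],[-0.001,0,0.006],[-0.001,0,0.008],[-0.001,0,0.01],[-0.001,0,0.012],[-0.001,0,0.014],[-0.001,0,0.014]],"spin":[0,0,0,0,0,0,0,0]}';python3 d.py p -.04 -.056 .034 90
```

```text
time_s: 22.85
eef_pos: [0.5898, 0.0819, 0.0584]
orientation: [-0.023, 0.708, 0.024, 0.706]
contact_force: [-7.0, 1.0, 8.2]
finger_gap: 0.0627
t 22.9 pos [0.5898 0.0819 0.0584] ang 93.78 | slide [0.001 0.001 0.006] spin 0.001 | F [-7.   1.   8.2] gap 62.7mm q1 -0.26 q7 1.54
plate xy [-0.0431 -0.0563] Fplate [-7.   1.5]
```

```bash
python3 -m handwheel '{"jaw":[-1,-1,-1,-1,-1,-1,-1,-1],"slide":[[-0.001,0,0.002],[-0.001,0,0.004],[-0.001,0,0.006],[-0.001,0,0.008],[-0.001,0,0.008],[-0.001,0,0.008],[-0.001,0,0.008],[-0.001,0,0.008]],"spin":[0,0,0,0,0,0,0,0]}';python3 d.py p -.04 -.056 .034 90
```

```text
time_s: 23.52
eef_pos: [0.5943, 0.0822, 0.0584]
orientation: [-0.023, 0.707, 0.024, 0.706]
contact_force: [-5.9, -0.2, 6.1]
finger_gap: 0.0625
t 23.5 pos [0.5943 0.0822 0.0584] ang 93.79 | slide [ 0.001  0.001 -0.003] spin 0.001 | F [-5.9 -0.2  6.1] gap 62.5mm q1 -0.26 q7 1.54
plate xy [-0.0386 -0.0563] Fplate [-5.9  0.2]
```

```bash
python3 -m handwheel '{"jaw":[-1,-1,-1,-1,-1,-1,-1,-1],"slide":[[0,0,0.002],[0,0,0.004],[0,0,0.006],[0,0,0.008],[0,0,0.008],[0,0,0.008],[0,0,0.008],[0,0,0.008]],"spin":[0,0,0,0,0,0,0,0]}';python3 d.py p -.04 -.056 .034 90
python3 - <<'E'
from h import *
ims={'top':shot('top'),'scene':shot('scene')}
crop(ims['scene'],220,160,300,230,9,'s9')
E
```

```text
time_s: 24.18
eef_pos: [0.5974, 0.0825, 0.0584]
orientation: [-0.023, 0.708, 0.024, 0.705]
contact_force: [-8.3, 0.6, 8.2]
finger_gap: 0.0627
t 24.2 pos [0.5974 0.0825 0.0584] ang 93.78 | slide [ 0.001  0.    -0.009] spin 0.001 | F [-8.3  0.6  8.2] gap 62.7mm q1 -0.26 q7 1.54
plate xy [-0.0355 -0.0562] Fplate [-8.2  1.1]
```

View pics/s9.png

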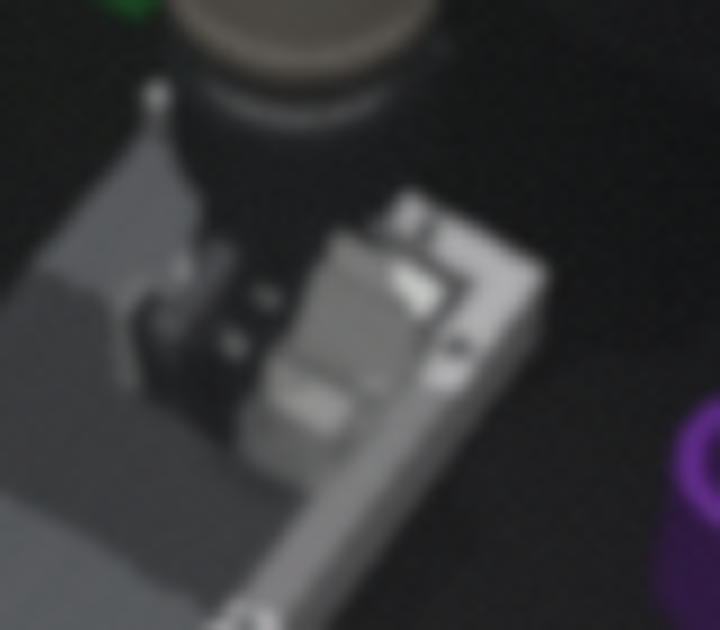

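```bash
python3 -m handwheel '{"jaw":[-1,-1,-1,-1,-1,-1,-1,-1],"slide":[[0,0,0.002],[0,0,0.004],[0,0,0.006],[0,0,0.006],[0,0,0.006],[0,0,0.006],[0,0,0.006],[0,0,0.006]],"spin":[0,0,0,0,0,0,0,0]}';python3 d.py p -.04 -.056 .034 90
```

```text
time_s: 24.95
eef_pos: [0.5975, 0.0825, 0.0585]
orientation: [-0.023, 0.71, 0.023, 0.703]
contact_force: [-14.5, -0.7, 14.4]
finger_gap: 0.0629
t 24.9 pos [0.5975 0.0825 0.0585] ang 93.76 | slide [ 0.001  0.    -0.009] spin 0.000 | F [-14.5  -0.7  14.4] gap 62.9mm q1 -0.26 q7 1.54
plate xy [-0.0353 -0.0562] Fplate [-14.5   0.2]
```

```bash
python3 -m handwheel '{"jaw":[1,1,1,1,1,1,1,1],"slide":[[0,0,0],[0,0,0],[0,0,0],[0,0,0],[0,0,0],[0,0,0],[-0.02,0,0],[-0.05,0,0]],"spin":[0,0,0,0,0,0,0,0]}';python3 -m handwheel '{"jaw":[1,1,1,1,-1,-1,-1,-1],"slide":[[-0.05,0,0],[-0.1,0,0],[-0.15,0,0],[-0.15,-0.05,-0.03],[-0.15,-0.12,-0.03],[-0.15,-0.14,-0.03],[-0.15,-0.14,-0.03],[-0.15,-0.14,-0.03]],"spin":[0,0,0,0,0,0,0,0]}' 20;python3 d.py p -.042 -.115 .04 90
```

```text
time_s: 25.62
eef_pos: [0.6009, 0.0822, 0.0814]
orientation: [-0.024, 0.708, 0.023, 0.705]
contact_force: [0.3, -0.6, 0.2]
finger_gap: 0.0853
time_s: 26.28
eef_pos: [0.5921, 0.0106, 0.158]
orientation: [-0.022, 0.706, 0.022, 0.707]
contact_force: [0.7, 1.4, 0.4]
finger_gap: 0.0386
t 26.3 pos [0.5921 0.0106 0.158 ] ang 93.63 | slide [0.188 0.025 0.007] spin -0.004 | F [0.7 1.4 0.4] gap 38.6mm q1 -0.16 q7 1.65
plate xy [-0.0454 -0.1276] Fplate [0.8 1.3]
```

```bash
python3 -m handwheel '{"jaw":[-1,-1,-1,-1,-1,-1,-1,-1],"slide":[[0,0.01,0.008],[0.03,0.01,0.008],[0.07,0.01,0.008],[0.11,0.01,0.008],[0.15,0.01,0.008],[0.18,0.01,0.008],[0.195,0.01,0.008],[0.195,0.01,0.008]],"spin":[0,0,0,0,0,0,0,0]}';python3 d.py p -.041 -.079 .036 90
python3 - <<'E'
from h import *
ims={'top':shot('top'),'scene':shot('scene')}
crop(ims['scene'],190,150,300,250,7,'s10');crop(ims['top'],215,150,325,240,6,'t10')
E
```

```text
time_s: 26.95
eef_pos: [0.5941, 0.0192, 0.0577]
orientation: [-0.024, 0.708, 0.025, 0.705]
contact_force: [0.3, -0.2, 0.5]
finger_gap: -0.0002
t 26.9 pos [0.5941 0.0192 0.0577] ang 93.95 | slide [-0.004  0.08   0.004] spin 0.007 | F [ 0.3 -0.2  0.5] gap -0.2mm q1 -0.16 q7 1.66
plate xy [-0.0429 -0.1191] Fplate [ 0.3 -0.3]
```

View pics/s10.png

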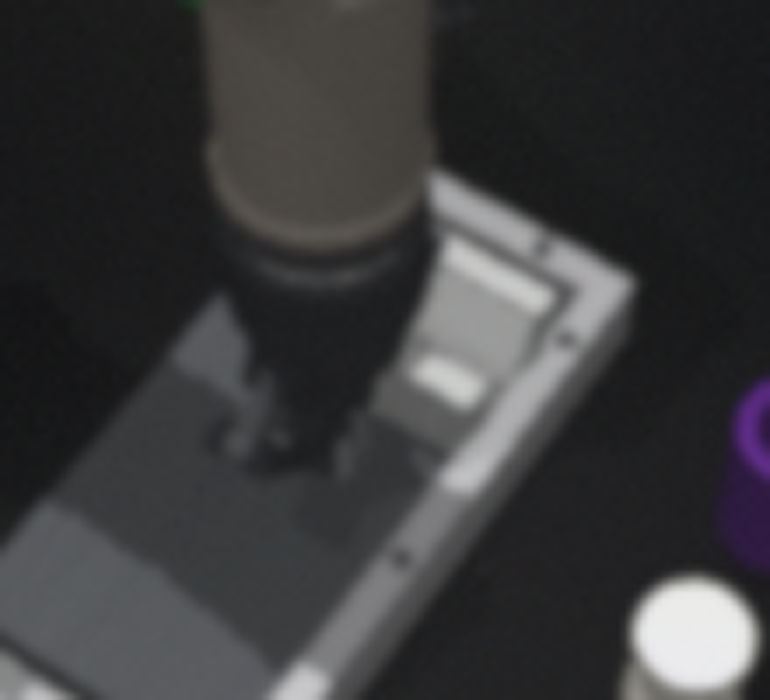

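View pics/t10.png

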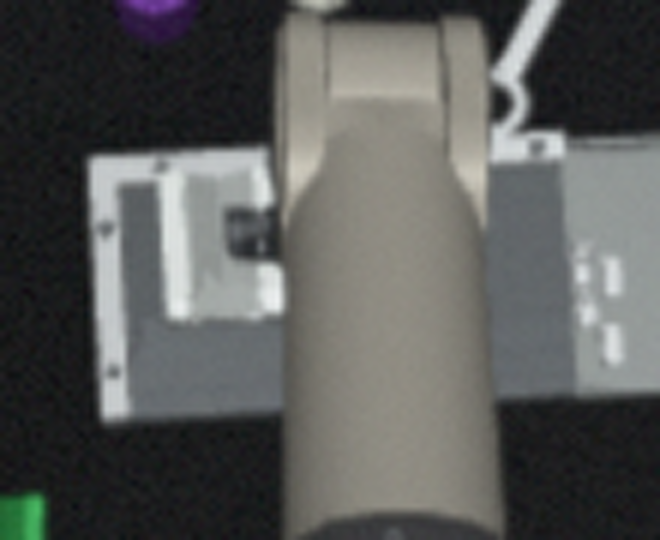

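```bash
python3 -m handwheel '{"jaw":[-1,-1,-1,-1,-1,-1,-1,-1],"slide":[[0,0.01,0.004],[0,0.02,0.004],[0,0.03,0.004],[0,0.04,0.004],[0,0.05,0.004],[0,0.06,0.004],[0,0.066,0.004],[0,0.07,0.004]],"spin":[0,0,0,0,0,0,0,0]}';python3 d.py p -.041 -.079 .034 90;python3 -m handwheel '{"jaw":[-1,-1,-1,-1,-1,-1,-1,-1],"slide":[[0,0.003,0],[0,0.006,0],[0,0.009,0],[0,0.012,0],[0,0.015,0],[0,0.015,0],[0,0.015,0],[0,0.015,0]],"spin":[0,0,0,0,0,0,0,0]}';python3 d.py p -.041 -.079 .034 90
```

```text
time_s: 27.72
eef_pos: [0.5961, 0.0505, 0.0609]
orientation: [-0.024, 0.706, 0.022, 0.707]
contact_force: [-0.3, -5.3, 4.5]
finger_gap: 0.0001
t 27.7 pos [0.5961 0.0505 0.0609] ang 93.73 | slide [ 0.006  0.018 -0.004] spin -0.001 | F [-0.3 -5.3  4.5] gap 0.1mm q1 -0.22 q7 1.60
plate xy [-0.0389 -0.088 ] Fplate [-0.6 -5.3]
time_s: 28.38
eef_pos: [0.5956, 0.0577, 0.0609]
orientation: [-0.023, 0.706, 0.022, 0.707]
contact_force: [-0.4, -4.6, 4.2]
finger_gap: 0.0002
t 28.4 pos [0.5956 0.0577 0.0609] ang 93.70 | slide [ 0.006  0.004 -0.004] spin -0.002 | F [-0.4 -4.6  4.2] gap 0.2mm q1 -0.23 q7 1.59
plate xy [-0.0389 -0.0808] Fplate [-0.7 -4.6]
```

```bash
python3 -m handwheel '{"jaw":[-1,-1,-1,-1,-1,-1,-1,-1],"slide":[[0,0.003,0],[0,0.006,0],[0,0.009,0],[0,0.012,0],[0,0.012,0],[0,0.012,0],[0,0.012,0],[0,0.012,0]],"spin":[0,0,0,0,0,0,0,0]}';python3 d.py p -.041 -.079 .034 90
```

```text
time_s: 29.05
eef_pos: [0.5954, 0.0601, 0.0609]
orientation: [-0.024, 0.706, 0.02, 0.707]
contact_force: [0.2, -9.2, 5.3]
finger_gap: -0.0002
t 29.1 pos [0.5954 0.0601 0.0609] ang 93.57 | slide [ 0.006 -0.001 -0.004] spin -0.006 | F [ 0.2 -9.2  5.3] gap -0.2mm q1 -0.24 q7 1.58
plate xy [-0.039  -0.0783] Fplate [-0.4 -9.2]
```

```bash
python3 -m handwheel '{"jaw":[-1,-1,-1,-1,-1,-1,-1,-1],"slide":[[0,0.003,0],[0,0.006,0],[0,0.008,0],[0,0.008,0],[0,0.008,0],[0,0.008,0],[0,0.008,0],[0,0.008,0]],"spin":[0,0,0,0,0,0,0,0]}';python3 d.py p -.041 -.079 .034 90
python3 - <<'E'
from h import *
ims={'top':shot('top'),'scene':shot('scene')}
crop(ims['scene'],190,150,300,250,7,'s11');crop(ims['top'],215,150,325,240,6,'t11')
E
```

```text
time_s: 29.72
eef_pos: [0.5953, 0.0602, 0.061]
orientation: [-0.025, 0.706, 0.017, 0.707]
contact_force: [-0.1, -13.8, 5.6]
finger_gap: 0.0
t 29.7 pos [0.5953 0.0602 0.061 ] ang 93.43 | slide [ 0.006 -0.001 -0.004] spin -0.011 | F [ -0.1 -13.8   5.6] gap 0.0mm q1 -0.24 q7 1.57
plate xy [-0.039  -0.0782] Fplate [ -1.  -13.8]
```

View pics/s11.png

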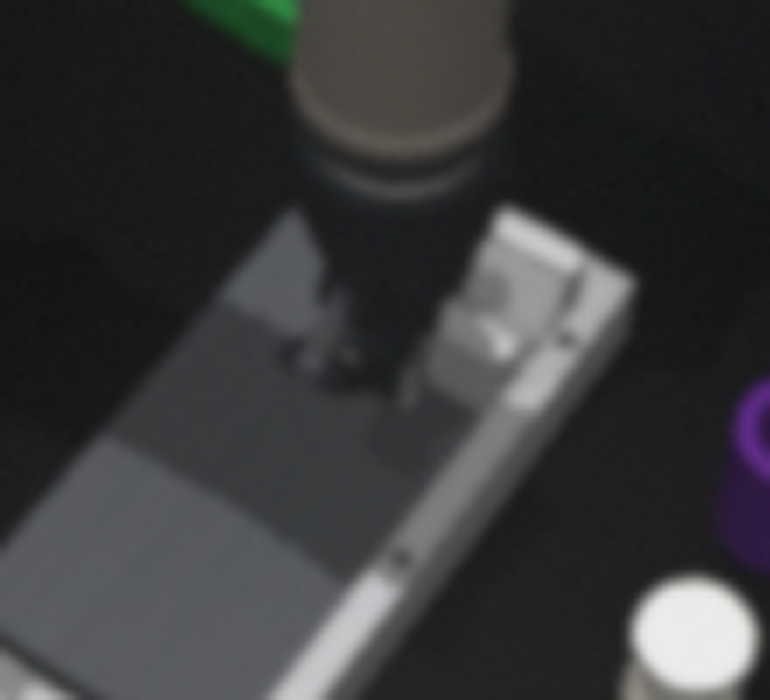

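View pics/t11.png

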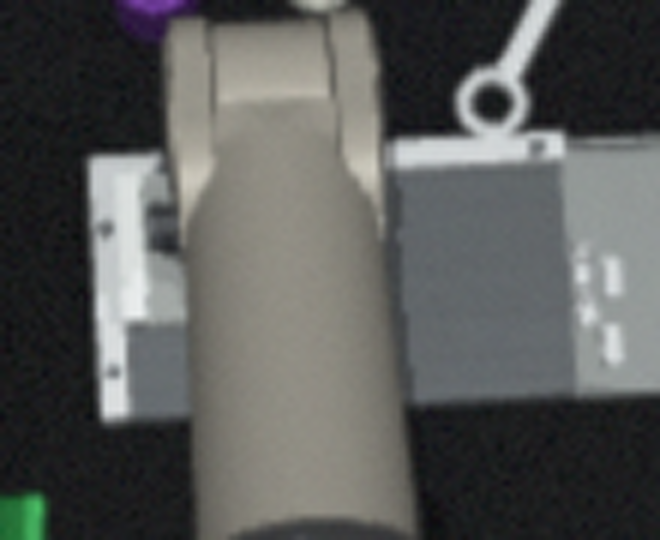

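```bash
python3 -m handwheel '{"jaw":[-1,-1,-1,-1,-1,-1,-1,-1],"slide":[[0,-0.03,0],[0,-0.05,0],[0,-0.05,-0.06],[0,-0.05,-0.12],[0,-0.05,-0.17],[0,-0.01,-0.17],[0,0.05,-0.17],[0,0.08,-0.17]],"spin":[0,0,0,0,0,0,0,0]}';python3 d.py p -.091 -.034 .036 90
```

```text
time_s: 30.48
eef_pos: [0.505, 0.1088, 0.0598]
orientation: [-0.023, 0.707, 0.026, 0.706]
contact_force: [0.3, 0.7, 0.8]
finger_gap: 0.0001
t 30.5 pos [0.505  0.1088 0.0598] ang 93.97 | slide [-0.001 -0.021  0.07 ] spin 0.007 | F [0.3 0.7 0.8] gap 0.1mm q1 -0.34 q7 1.47
plate xy [-0.126  -0.0238] Fplate [0.3 0.7]
```

```bash
python3 -m handwheel '{"jaw":[-1,-1,-1,-1,-1,-1,-1,-1],"slide":[[0,-0.02,0.01],[0,-0.02,0.02],[0,-0.02,0.03],[0,-0.02,0.04],[0,-0.02,0.05],[0,-0.02,0.058],[0,-0.02,0.064],[0,-0.02,0.07]],"spin":[0,0,0,0,0,0,0,0]}';python3 d.py p -.091 -.034 .036 90;python3 -m handwheel '{"jaw":[-1,-1,-1,-1,-1,-1,-1,-1],"slide":[[0,0,0.002],[0,0,0.004],[0,0,0.006],[0,0,0.008],[0,0,0.01],[0,0,0.01],[0,0,0.01],[0,0,0.01]],"spin":[0,0,0,0,0,0,0,0]}';python3 d.py p -.091 -.034 .036 90
```

```text
time_s: 31.15
eef_pos: [0.5418, 0.0958, 0.0598]
orientation: [-0.023, 0.707, 0.023, 0.706]
contact_force: [-6.3, -0.7, 6.0]
finger_gap: -0.0001
t 31.1 pos [0.5418 0.0958 0.0598] ang 93.76 | slide [-0.     0.011 -0.002] spin 0.000 | F [-6.3 -0.7  6. ] gap -0.1mm q1 -0.31 q7 1.50
plate xy [-0.0901 -0.0393] Fplate [-6.3 -0.2]
time_s: 31.82
eef_pos: [0.542, 0.0959, 0.0593]
orientation: [-0.024, 0.711, 0.023, 0.703]
contact_force: [-10.3, -1.3, 8.3]
finger_gap: 0.0003
t 31.8 pos [0.542  0.0959 0.0593] ang 93.80 | slide [-0.001  0.01  -0.002] spin 0.002 | F [-10.3  -1.3   8.3] gap 0.3mm q1 -0.30 q7 1.50
plate xy [-0.0899 -0.0392] Fplate [-10.4  -0.6]
```

```bash
python3 -m handwheel '{"jaw":[-1,-1,1,1,1,1,1,1],"slide":[[0,0,-0.03],[-0.05,0,-0.05],[-0.12,0,-0.05],[-0.18,0,-0.05],[-0.18,0.05,-0.05],[-0.18,0.1,-0.05],[-0.18,0.15,-0.05],[-0.18,0.2,-0.05]],"spin":[0,0,0,0,0,0,0,0]}' 60;python3 d.py .473 .4197 .12 78.4
python3 - <<'E'
from h import *
ims={'top':shot('top'),'scene':shot('scene')}
crop(ims['scene'],190,70,340,230,4,'s12');crop(ims['top'],90,150,325,290,3.3,'t12')
for k,a,h in(('b2',(134,205,168,250),.04),('b3',(172,225,196,262),.036)):
    c,box,b=sil('top',ims['top'],a);W=np.array([onz('top',*q,h)[:2] for q in box]);e=[W[1]-W[0],W[2]-W[1]];l=[np.linalg.norm(q) for q in e];L=e[int(np.argmax(l))]
    print(k,c,onz('top',*c,h/2),np.round(l,3),np.degrees(np.arctan2(L[1],L[0]))%180)
E
```

```text
time_s: 32.48
eef_pos: [0.5162, 0.1956, 0.1506]
orientation: [-0.023, 0.706, 0.024, 0.708]
contact_force: [0.4, -0.6, 0.2]
finger_gap: 0.0724
t 32.5 pos [0.5162 0.1956 0.1506] ang 93.75 | slide [ 0.061  0.453 -0.057] spin 0.512 | F [ 0.4 -0.6  0.2] gap 72.4mm q1 -0.48 q7 1.28
b2 [149.68440435 227.15886723] [0.47293257 0.41976612 0.02      ] [0.088 0.063] 168.35236519724666
b3 [184.24505366 243.02695339] [0.42121562 0.30387948 0.018     ] [0.048 0.087] 3.608421818911097
```

View pics/s12.png

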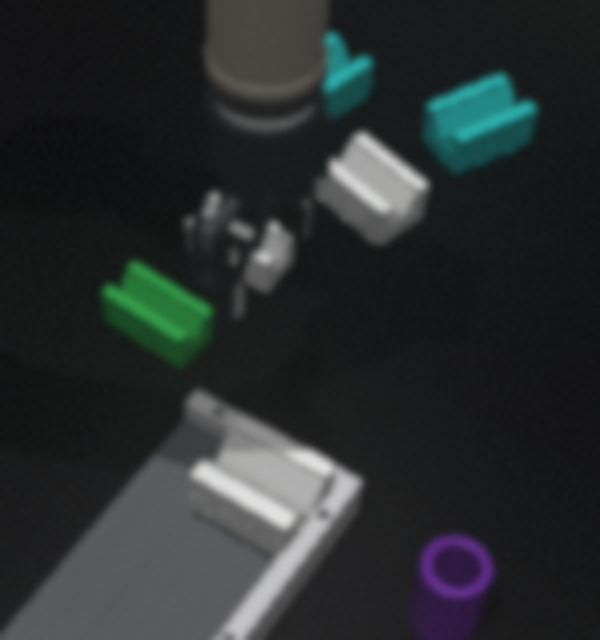

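View pics/t12.png

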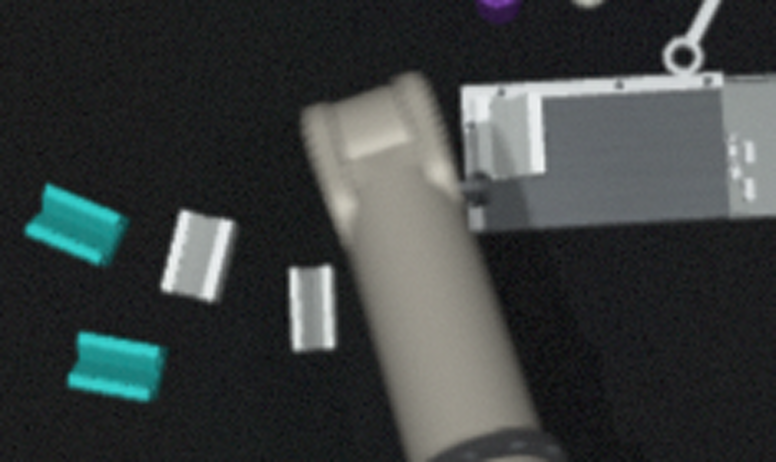

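```bash
python3 -m handwheel '{"jaw":[0.6,0.6,0.6,0.6,0.6,0.6,0.6,0.6],"slide":[[0,0.06,-0.01],[0,0.14,-0.02],[0,0.22,-0.03],[0,0.3,-0.04],[0.02,0.38,-0.05],[0.04,0.44,-0.057],[0.06,0.453,-0.057],[0.06,0.453,-0.057]],"spin":[0.1,0.2,0.3,0.4,0.5,0.5,0.5,0.5]}' 60;python3 d.py .473 .4198 .03 78.7
python3 - <<'E'
from h import *
ims={'top':shot('top'),'scene':shot('scene')}
crop(ims['scene'],230,70,340,160,6,'s13');crop(ims['top'],90,190,200,280,6,'t13')
E
```

```text
time_s: 33.25
eef_pos: [0.4693, 0.421, 0.1171]
orientation: [0.066, 0.705, -0.068, 0.703]
contact_force: [0.0, -1.8, -0.9]
finger_gap: 0.0684
t 33.2 pos [0.4693 0.421  0.1171] ang 79.13 | slide [ 0.174 -0.001  0.008] spin 0.014 | F [ 0.  -1.8 -0.9] gap 68.4mm q1 -0.82 q7 0.67
```

View pics/s13.png

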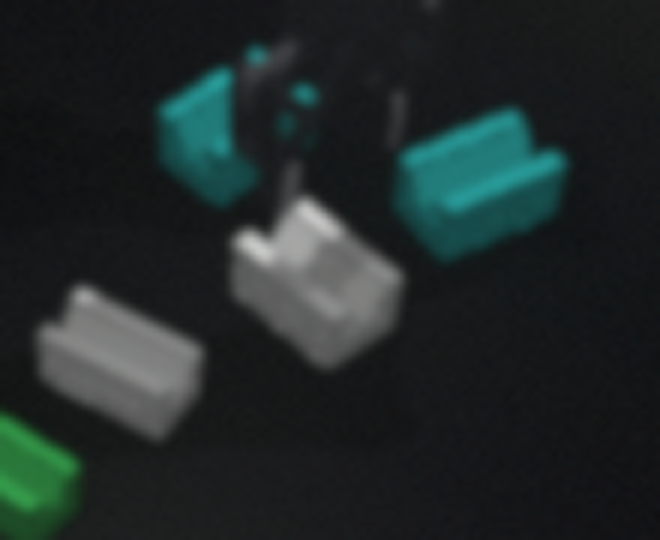

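```bash
python3 -m handwheel '{"jaw":[0.6,0.6,0.6,0.6,0.6,0.6,0.6,0.6],"slide":[[0.01,0,0.008],[0.04,0,0.008],[0.07,0,0.008],[0.1,0,0.008],[0.13,0,0.008],[0.155,0,0.008],[0.17,0,0.008],[0.172,0,0.008]],"spin":[0,0,0,0,0,0,0,0]}';python3 d.py .473 .4198 .031 78.7;python3 -m handwheel '{"jaw":[0.3,0.2,-1,-1,-1,-1,-1,-1],"slide":[[0,0,0],[0,0,0],[0,0,0],[0,0,0],[0,0,0],[0,0,0],[0,0,0],[0,0,0]],"spin":[0,0,0,0,0,0,0,0]}' 60;python3 d.py .473 .4198 .13 93.75
```

```text
time_s: 34.02
eef_pos: [0.4764, 0.4156, 0.0325]
orientation: [0.069, 0.704, -0.071, 0.703]
contact_force: [-0.4, -0.2, -0.5]
finger_gap: 0.0685
t 34.0 pos [0.4764 0.4156 0.0325] ang 78.66 | slide [ 0.003  0.007 -0.008] spin -0.001 | F [-0.4 -0.2 -0.5] gap 68.5mm q1 -0.81 q7 0.68
time_s: 34.68
eef_pos: [0.477, 0.4176, 0.0349]
orientation: [0.069, 0.703, -0.069, 0.704]
contact_force: [0.7, -1.8, 5.7]
finger_gap: 0.0508
t 34.7 pos [0.477  0.4176 0.0349] ang 78.77 | slide [-0.19   0.003 -0.008] spin -0.499 | F [ 0.7 -1.8  5.7] gap 50.8mm q1 -0.81 q7 0.68
```

```bash
python3 -m handwheel '{"jaw":[-1,-1,-1,-1,-1,-1,-1,-1],"slide":[[-0.04,0,0],[-0.08,0,0],[-0.12,0,0],[-0.16,0,0],[-0.19,0,0],[-0.19,-0.05,0],[-0.19,-0.1,0.02],[-0.19,-0.15,0.05]],"spin":[0,0,0,0,-0.2,-0.4,-0.5,-0.5]}' 80;python3 d.py p -.043 -.115 .105 90
```

```text
time_s: 35.35
eef_pos: [0.4826, 0.3411, 0.1278]
orientation: [-0.026, 0.708, 0.027, 0.705]
contact_force: [0.3, -0.9, -4.8]
finger_gap: 0.0508
t 35.4 pos [0.4826 0.3411 0.1278] ang 94.23 | slide [-0.004 -0.65   0.175] spin 0.016 | F [ 0.3 -0.9 -4.8] gap 50.8mm q1 -0.68 q7 1.03
plate xy [-0.1331  0.2094] Fplate [ 0.3 -0.9]
```

```bash
python3 -m handwheel '{"jaw":[-1,-1,-1,-1,-1,-1,-1,-1],"slide":[[0,-0.06,0.03],[0,-0.14,0.06],[0,-0.22,0.09],[0,-0.3,0.12],[0,-0.38,0.15],[0,-0.46,0.175],[0,-0.54,0.175],[0,-0.6,0.175]],"spin":[0,0,0,0,0,0,0.016,0.016]}';python3 d.py p -.043 -.115 .06 90
```

```text
time_s: 36.02
eef_pos: [0.5933, 0.0421, 0.1275]
orientation: [-0.02, 0.707, 0.019, 0.706]
contact_force: [1.1, -0.7, -4.1]
finger_gap: 0.0505
t 36.0 pos [0.5933 0.0421 0.1275] ang 93.15 | slide [ 0.087 -0.037 -0.001] spin -0.020 | F [ 1.1 -0.7 -4.1] gap 50.5mm q1 -0.19 q7 1.58
plate xy [-0.0422 -0.0962] Fplate [ 1.  -0.8]
```

```bash
python3 -m handwheel '{"jaw":[-1,-1,-1,-1,-1,-1,-1,-1],"slide":[[0,-0.02,-0.001],[0,-0.037,-0.001],[0.02,-0.037,-0.001],[0.04,-0.037,-0.001],[0.065,-0.037,-0.001],[0.087,-0.037,-0.001],[0.087,-0.037,-0.001],[0.087,-0.037,-0.001]],"spin":[-0.02,-0.02,-0.02,-0.02,-0.02,-0.02,-0.02,-0.02]}';python3 d.py p -.043 -.115 .035 90
python3 - <<'E'
from h import *
ims={'top':shot('top'),'scene':shot('scene')}
crop(ims['scene'],190,150,300,250,7,'s14')
E
```

```text
time_s: 36.68
eef_pos: [0.5924, 0.0294, 0.0837]
orientation: [-0.025, 0.708, 0.025, 0.705]
contact_force: [0.2, -0.3, -3.3]
finger_gap: 0.0509
t 36.7 pos [0.5924 0.0294 0.0837] ang 94.07 | slide [ 0.049 -0.012  0.002] spin 0.011 | F [ 0.2 -0.3 -3.3] gap 50.9mm q1 -0.16 q7 1.63
plate xy [-0.0439 -0.1089] Fplate [ 0.1 -0.3]
```

View pics/s14.png

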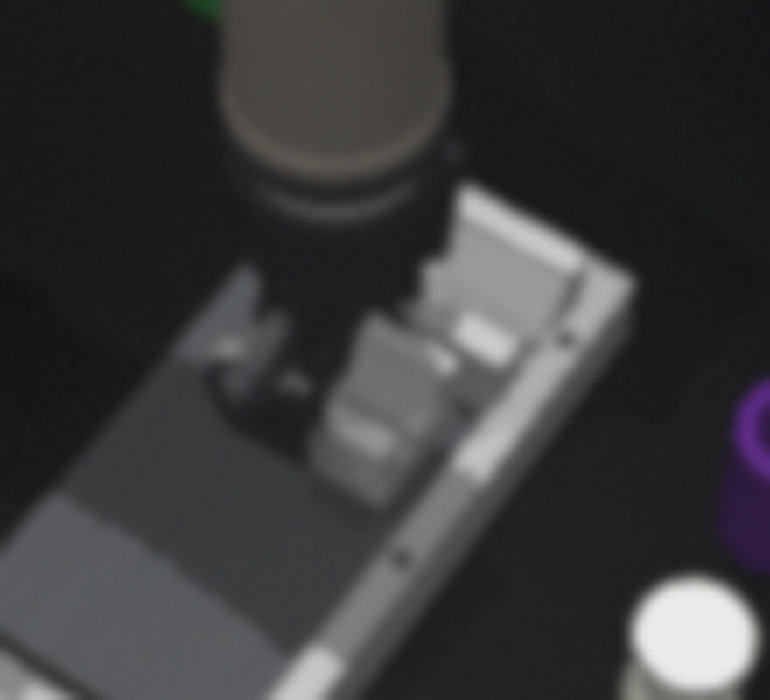

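```bash
python3 -m handwheel '{"jaw":[-1,-1,-1,-1,-1,-1,-1,-1],"slide":[[0,-0.012,0],[0.01,-0.012,0],[0.02,-0.012,0],[0.03,-0.012,0],[0.039,-0.012,0],[0.045,-0.012,0],[0.049,-0.012,0],[0.049,-0.012,0]],"spin":[0,0,0,0,0,0,0,0]}';python3 d.py p -.037 -.115 .035 90
```

```text
time_s: 37.45
eef_pos: [0.5937, 0.0214, 0.0602]
orientation: [-0.024, 0.707, 0.024, 0.706]
contact_force: [-0.1, -0.9, -3.5]
finger_gap: 0.0509
t 37.5 pos [0.5937 0.0214 0.0602] ang 93.91 | slide [0.002 0.004 0.012] spin 0.005 | F [-0.1 -0.9 -3.5] gap 50.9mm q1 -0.15 q7 1.64
plate xy [-0.0432 -0.1169] Fplate [-0.1 -0.8]
```

```bash
python3 -m handwheel '{"jaw":[-1,-1,-1,-1,-1,-1,-1,-1],"slide":[[0.002,0,0],[0.003,0,0.003],[0.003,0,0.006],[0.003,0,0.009],[0.003,0,0.012],[0.003,0,0.014],[0.003,0,0.014],[0.003,0,0.014]],"spin":[0,0,0,0,0,0,0,0]}';python3 d.py p -.036 -.115 .035 90;python3 -m handwheel '{"jaw":[-1,-1,-1,-1,-1,-1,-1,-1],"slide":[[0,0,0.002],[0,0,0.004],[0,0,0.006],[0,0,0.008],[0,0,0.008],[0,0,0.008],[0,0,0.008],[0,0,0.008]],"spin":[0,0,0,0,0,0,0,0]}';python3 d.py p -.036 -.115 .035 90
```

```text
time_s: 38.12
eef_pos: [0.6013, 0.0218, 0.0595]
orientation: [-0.024, 0.707, 0.024, 0.707]
contact_force: [-0.1, -1.0, -3.3]
finger_gap: 0.0509
t 38.1 pos [0.6013 0.0218 0.0595] ang 93.91 | slide [ 0.001  0.004 -0.001] spin 0.005 | F [-0.1 -1.  -3.3] gap 50.9mm q1 -0.15 q7 1.64
plate xy [-0.0356 -0.117 ] Fplate [-0.2 -1. ]
time_s: 38.78
eef_pos: [0.6024, 0.0218, 0.0592]
orientation: [-0.024, 0.709, 0.024, 0.704]
contact_force: [-7.3, -0.2, 3.0]
finger_gap: 0.051
t 38.8 pos [0.6024 0.0218 0.0592] ang 93.88 | slide [ 0.     0.004 -0.003] spin 0.004 | F [-7.3 -0.2  3. ] gap 51.0mm q1 -0.15 q7 1.64
plate xy [-0.0345 -0.117 ] Fplate [-7.3  0.2]
```

```bash
python3 -m handwheel '{"jaw":[-1,-1,-1,-1,-1,-1,-1,-1],"slide":[[0.001,0,0.002],[0.002,0,0.004],[0.002,0,0.004],[0.002,0,0.004],[0.002,0,0.004],[0.002,0,0.004],[0.002,0,0.004],[0.002,0,0.004]],"spin":[0,0,0,0,0,0,0,0]}';python3 d.py p -.036 -.115 .035 90;python3 -m handwheel '{"jaw":[0.6,0.6,0.6,0.6,0.6,0.6,0.6,0.6],"slide":[[0,0,0],[0,0,0],[0,0,0],[0,0,0],[0,0,0],[0,0,0],[-0.02,0,0],[-0.05,0,0]],"spin":[0,0,0,0,0,0,0,0]}';python3 d.py p -.042 -.170 .12 90
```

```text
time_s: 39.45
eef_pos: [0.6024, 0.0219, 0.0592]
orientation: [-0.024, 0.71, 0.024, 0.703]
contact_force: [-12.8, -0.3, 11.1]
finger_gap: 0.0506
t 39.5 pos [0.6024 0.0219 0.0592] ang 93.87 | slide [ 0.     0.004 -0.003] spin 0.004 | F [-12.8  -0.3  11.1] gap 50.6mm q1 -0.15 q7 1.64
plate xy [-0.0344 -0.117 ] Fplate [-12.8   0.6]
time_s: 40.12
eef_pos: [0.6058, 0.0222, 0.0825]
orientation: [-0.024, 0.708, 0.024, 0.705]
contact_force: [0.2, -0.1, -0.2]
finger_gap: 0.0685
t 40.1 pos [0.6058 0.0222 0.0825] ang 93.91 | slide [-0.123 -0.106 -0.023] spin 0.005 | F [ 0.2 -0.1 -0.2] gap 68.5mm q1 -0.15 q7 1.64
plate xy [-0.031  -0.1169] Fplate [ 0.2 -0.1]
```

```bash
python3 -m handwheel '{"jaw":[0.6,0.6,-1,-1,-1,-1,-1,-1],"slide":[[-0.04,0,0],[-0.08,0,-0.01],[-0.12,-0.03,-0.02],[-0.12,-0.08,-0.022],[-0.12,-0.11,-0.022],[-0.12,-0.11,-0.022],[-0.12,-0.11,-0.022],[-0.12,-0.11,-0.022]],"spin":[0,0,0,0,0,0,0,0]}' 20;python3 -m handwheel '{"jaw":[-1,-1,-1,-1,-1,-1,-1,-1],"slide":[[0,0,0],[0.03,0,0],[0.06,0,0],[0.09,0,0],[0.12,0,0],[0.15,0,0],[0.165,0,0],[0.165,0,0]],"spin":[0,0,0,0,0,0,0,0]}';python3 d.py p -.041 -.1305 .036 90
```

```text
time_s: 40.78
eef_pos: [0.6, -0.0319, 0.1436]
orientation: [-0.024, 0.707, 0.025, 0.707]
contact_force: [0.1, 0.5, -0.8]
finger_gap: 0.0003
time_s: 41.45
eef_pos: [0.5982, -0.0318, 0.0587]
orientation: [-0.024, 0.708, 0.025, 0.705]
contact_force: [-0.5, -0.2, 0.2]
finger_gap: 0.0
t 41.5 pos [ 0.5982 -0.0318  0.0587] ang 94.02 | slide [-0.003  0.08   0.003] spin 0.009 | F [-0.5 -0.2  0.2] gap 0.0mm q1 -0.07 q7 1.74
plate xy [-0.0422 -0.1703] Fplate [-0.5 -0.2]
```

```bash
python3 -m handwheel '{"jaw":[-1,-1,-1,-1,-1,-1,-1,-1],"slide":[[0,0.01,0.003],[0,0.02,0.003],[0,0.03,0.003],[0,0.04,0.003],[0,0.05,0.003],[0,0.06,0.003],[0,0.066,0.003],[0,0.072,0.003]],"spin":[0,0,0,0,0,0,0,0]}';python3 d.py p -.041 -.1305 .036 90;python3 -m handwheel '{"jaw":[-1,-1,-1,-1,-1,-1,-1,-1],"slide":[[0,0.003,0],[0,0.006,0],[0,0.009,0],[0,0.012,0],[0,0.015,0],[0,0.018,0],[0,0.018,0],[0,0.018,0]],"spin":[0,0,0,0,0,0,0,0]}';python3 d.py p -.041 -.1305 .036 90
```

```text
time_s: 42.12
eef_pos: [0.6, 0.0009, 0.0622]
orientation: [-0.025, 0.706, 0.023, 0.708]
contact_force: [1.0, -5.8, 4.5]
finger_gap: 0.0001
t 42.1 pos [0.6    0.0009 0.0622] ang 93.84 | slide [ 0.004  0.015 -0.006] spin 0.003 | F [ 1.  -5.8  4.5] gap 0.1mm q1 -0.12 q7 1.68
plate xy [-0.0382 -0.1378] Fplate [ 0.7 -5.9]
time_s: 42.78
eef_pos: [0.5993, 0.0083, 0.0622]
orientation: [-0.025, 0.706, 0.022, 0.708]
contact_force: [0.2, -7.5, 4.5]
finger_gap: 0.0
t 42.8 pos [0.5993 0.0083 0.0622] ang 93.78 | slide [ 0.004 -0.    -0.005] spin 0.001 | F [ 0.2 -7.5  4.5] gap 0.0mm q1 -0.14 q7 1.66
plate xy [-0.0384 -0.1304] Fplate [-0.3 -7.5]
```

Reached the predicted contact (-0.1304). Press a bit more, then press in x from the near end.

```bash
python3 -m handwheel '{"jaw":[-1,-1,-1,-1,-1,-1,-1,-1],"slide":[[0,0.003,0],[0,0.006,0],[0,0.009,0],[0,0.009,0],[0,0.009,0],[0,0.009,0],[0,0.009,0],[0,0.009,0]],"spin":[0,0,0,0,0,0,0,0]}';python3 d.py p -.041 -.1305 .036 90; python3 -m handwheel '{"jaw":[-1,-1,-1,-1,-1,-1,-1,-1],"slide":[[0,-0.03,0],[0,-0.05,0],[0,-0.05,-0.06],[0,-0.05,-0.12],[0,-0.05,-0.17],[0,-0.01,-0.17],[0,0.05,-0.17],[0,0.07,-0.17]],"spin":[0,0,0,0,0,0,0,0]}';python3 d.py p -.091 -.09 .036 90
```

```text
time_s: 43.45
eef_pos: [0.5991, 0.0085, 0.0623]
orientation: [-0.026, 0.706, 0.019, 0.708]
contact_force: [0.7, -12.1, 6.5]
finger_gap: 0.0
t 43.5 pos [0.5991 0.0085 0.0623] ang 93.62 | slide [ 0.005 -0.001 -0.005] spin -0.004 | F [  0.7 -12.1   6.5] gap 0.0mm q1 -0.14 q7 1.65
plate xy [-0.0386 -0.1302] Fplate [ -0.1 -12.1]
time_s: 44.12
eef_pos: [0.5093, 0.0516, 0.0607]
orientation: [-0.024, 0.707, 0.028, 0.706]
contact_force: [0.3, 2.1, -0.1]
finger_gap: 0.0004
t 44.1 pos [0.5093 0.0516 0.0607] ang 94.20 | slide [ 0.001 -0.018  0.069] spin 0.015 | F [ 0.3  2.1 -0.1] gap 0.4mm q1 -0.22 q7 1.58
plate xy [-0.1254 -0.0812] Fplate [0.4 2. ]
```

```bash
python3 -m handwheel '{"jaw":[-1,-1,-1,-1,-1,-1,-1,-1],"slide":[[0,-0.018,0.01],[0,-0.018,0.02],[0,-0.018,0.03],[0,-0.018,0.04],[0,-0.018,0.05],[0,-0.018,0.058],[0,-0.018,0.064],[0,-0.018,0.068]],"spin":[0,0,0,0,0,0,0,0]}';python3 d.py p -.09 -.09 .036 90;python3 -m handwheel '{"jaw":[-1,-1,-1,-1,-1,-1,-1,-1],"slide":[[0,0,0.002],[0,0,0.004],[0,0,0.006],[0,0,0.008],[0,0,0.01],[0,0,0.01],[0,0,0.01],[0,0,0.01]],"spin":[0,0,0,0,0,0,0,0]}';python3 d.py p -.09 -.09 .036 90
```

```text
time_s: 44.78
eef_pos: [0.5448, 0.0382, 0.0607]
orientation: [-0.024, 0.708, 0.024, 0.706]
contact_force: [-4.0, -0.3, 3.8]
finger_gap: -0.0001
t 44.8 pos [0.5448 0.0382 0.0607] ang 93.89 | slide [0.001 0.014 0.002] spin 0.005 | F [-4.  -0.3  3.8] gap -0.1mm q1 -0.19 q7 1.60
plate xy [-0.0909 -0.0969] Fplate [-4.  -0.1]
time_s: 45.45
eef_pos: [0.5458, 0.0383, 0.0604]
orientation: [-0.024, 0.71, 0.024, 0.703]
contact_force: [-9.7, -1.6, 7.4]
finger_gap: 0.0001
t 45.5 pos [0.5458 0.0383 0.0604] ang 93.90 | slide [ 0.001  0.014 -0.   ] spin 0.005 | F [-9.7 -1.6  7.4] gap 0.1mm q1 -0.19 q7 1.60
plate xy [-0.0899 -0.0969] Fplate [-9.8 -1. ]
```

```bash
python3 -m handwheel '{"jaw":[-1,-1,0.4,0.4,0.4,0.4,0.4,0.4],"slide":[[0,0,-0.03],[-0.05,0,-0.05],[-0.12,0,-0.05],[-0.18,0.05,-0.05],[-0.18,0.12,-0.05],[-0.18,0.2,-0.05],[-0.18,0.28,-0.05],[-0.18,0.33,-0.05]],"spin":[0,0,0,0,0,0,0,0]}' 60;python3 d.py .4212 .3039 .12 93.7
python3 - <<'E'
from h import *
ims={'top':shot('top'),'scene':shot('scene')}
crop(ims['scene'],190,70,340,270,4,'s15');crop(ims['top'],90,150,325,290,3.3,'t15')
for k,a,h in(('b3',(172,225,196,262),.036),):
    c,box,b=sil('top',ims['top'],a);W=np.array([onz('top',*q,h)[:2] for q in box]);e=[W[1]-W[0],W[2]-W[1]];l=[np.linalg.norm(q) for q in e];L=e[int(np.argmax(l))]
    print(k,c,onz('top',*c,h/2),np.round(l,3),np.degrees(np.arctan2(L[1],L[0]))%180)
E
```

```text
time_s: 46.12
eef_pos: [0.5135, 0.2078, 0.1517]
orientation: [-0.024, 0.706, 0.027, 0.707]
contact_force: [-0.7, 1.1, 0.6]
finger_gap: 0.0597
t 46.1 pos [0.5135 0.2078 0.1517] ang 94.19 | slide [ 0.064  0.205 -0.17 ] spin 0.016 | F [-0.7  1.1  0.6] gap 59.7mm q1 -0.46 q7 1.26
b3 [180.3051753  250.59639058] [0.39623715 0.31618002 0.018     ] [0.048 0.073] 3.611869305132956
```

View pics/s15.png

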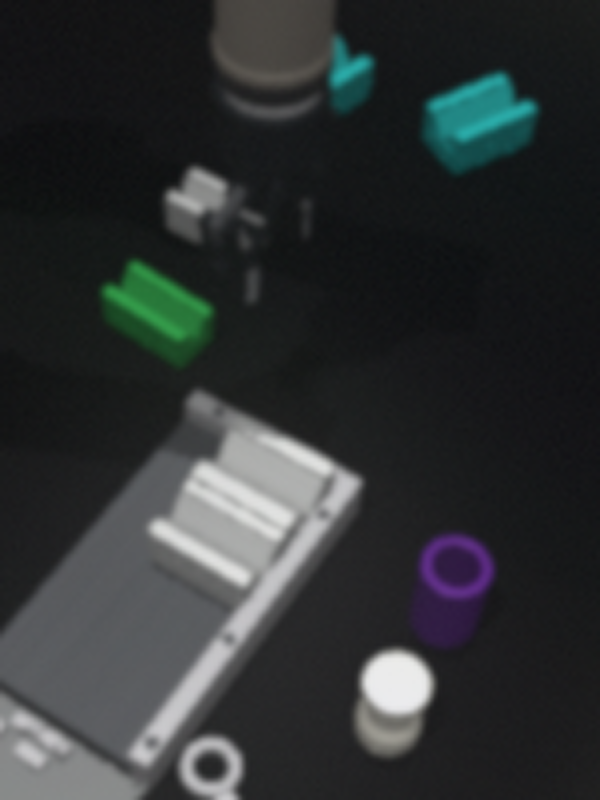

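View pics/t15.png

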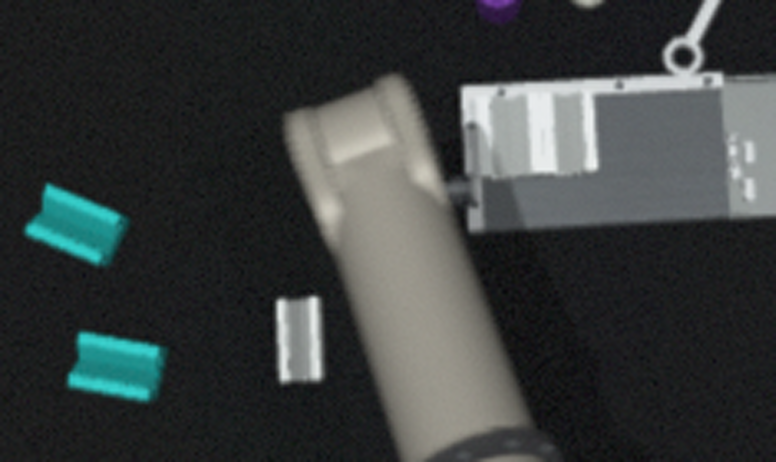

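```bash
python3 - <<'E'
from h import *
ims={'top':shot('top')}
for k,a,h in(('b3',(165,230,194,275),.036),):
    c,box,b=sil('top',ims['top'],a);W=np.array([onz('top',*q,h)[:2] for q in box]);e=[W[1]-W[0],W[2]-W[1]];l=[np.linalg.norm(q) for q in e];L=e[int(np.argmax(l))]
    P=onz('top',*c,h/2);A=np.degrees(np.arctan2(L[1],L[0]))%180
    print(k,c,P,np.round(l,3),A)
import d;d.go(P[0],P[1],.12,94)
E
```

```text
b3 [180.33869485 252.53145889] [0.38989197 0.31588194 0.018     ] [0.048 0.087] 3.8133732492622983
t 46.3 pos [0.5136 0.2058 0.151 ] ang 94.30 | slide [ 0.062  0.238 -0.23 ] spin 0.010 | F [ 0.6 -0.9 -0.3] gap 59.7mm q1 -0.46 q7 1.26
```

```bash
python3 -m handwheel '{"jaw":[0.4,0.4,0.4,0.4,0.4,0.4,0.4,0.4],"slide":[[0,0.06,-0.05],[0,0.12,-0.1],[0,0.18,-0.16],[0.02,0.238,-0.21],[0.04,0.238,-0.23],[0.06,0.238,-0.23],[0.06,0.238,-0.23],[0.06,0.238,-0.23]],"spin":[0.01,0.01,0.01,0.01,0.01,0.01,0.01,0.01]}' 60;python3 d.py .3899 .3159 .03 93.7
python3 - <<'E'
from h import *
ims={'top':shot('top'),'scene':shot('scene')}
crop(ims['scene'],210,80,300,170,6,'s16');
E
```

```text
time_s: 46.93
eef_pos: [0.3931, 0.3104, 0.1206]
orientation: [-0.021, 0.707, 0.02, 0.707]
contact_force: [0.2, -1.3, -0.8]
finger_gap: 0.0594
t 46.9 pos [0.3931 0.3104 0.1206] ang 93.39 | slide [ 0.181  0.012 -0.006] spin -0.010 | F [ 0.2 -1.3 -0.8] gap 59.4mm q1 -0.71 q7 0.93
```

View pics/s16.png

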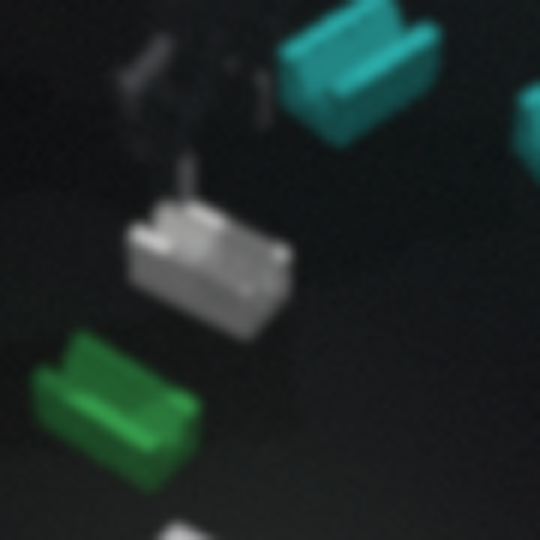

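```bash
python3 -m handwheel '{"jaw":[0.4,0.4,0.4,0.4,0.4,0.4,0.4,0.4],"slide":[[0.01,0.012,-0.006],[0.04,0.012,-0.006],[0.07,0.012,-0.006],[0.1,0.012,-0.006],[0.13,0.012,-0.006],[0.155,0.012,-0.006],[0.172,0.012,-0.006],[0.176,0.012,-0.006]],"spin":[-0.01,-0.01,-0.01,-0.01,-0.01,-0.01,-0.01,-0.01]}';python3 d.py .3899 .3159 .031 93.7;python3 -m handwheel '{"jaw":[0.1,0,-1,-1,-1,-1,-1,-1],"slide":[[0,0,0],[0,0,0],[0,0,0],[0,0,0],[0,0,0],[0,0,0],[0,0,0],[0,0,0]],"spin":[0,0,0,0,0,0,0,0]}' 60;python3 d.py .3899 .3159 .13 93.75
```

```text
time_s: 47.7
eef_pos: [0.3876, 0.3177, 0.0316]
orientation: [-0.024, 0.707, 0.023, 0.706]
contact_force: [0.0, -1.0, -1.2]
finger_gap: 0.0598
t 47.7 pos [0.3876 0.3177 0.0316] ang 93.87 | slide [ 0.001 -0.004  0.004] spin 0.006 | F [ 0.  -1.  -1.2] gap 59.8mm q1 -0.72 q7 0.91
time_s: 48.37
eef_pos: [0.3888, 0.319, 0.0338]
orientation: [-0.024, 0.706, 0.025, 0.707]
contact_force: [0.4, -0.6, 5.2]
finger_gap: 0.0391
t 48.4 pos [0.3888 0.319  0.0338] ang 93.90 | slide [-0.192 -0.006  0.002] spin 0.005 | F [ 0.4 -0.6  5.2] gap 39.1mm q1 -0.72 q7 0.91
```

```bash
python3 -m handwheel '{"jaw":[-1,-1,-1,-1,-1,-1,-1,-1],"slide":[[-0.04,0,0],[-0.08,0,0],[-0.12,0,0],[-0.16,0,0.03],[-0.19,0,0.08],[-0.19,-0.05,0.14],[-0.19,-0.12,0.2],[-0.19,-0.2,0.25]],"spin":[0,0,0,0,0,0,0,0]}' 80;python3 d.py p -.047 -.161 .105 90
```

```text
time_s: 49.03
eef_pos: [0.5146, 0.2361, 0.1276]
orientation: [-0.025, 0.706, 0.026, 0.707]
contact_force: [0.6, -0.0, -2.3]
finger_gap: 0.0385
t 49.0 pos [0.5146 0.2361 0.1276] ang 94.13 | slide [-0.003 -0.528  0.119] spin 0.013 | F [ 0.6 -0.  -2.3] gap 38.5mm q1 -0.49 q7 1.20
plate xy [-0.108   0.1025] Fplate [ 0.6 -0.1]
```

```bash
python3 -m handwheel '{"jaw":[-1,-1,-1,-1,-1,-1,-1,-1],"slide":[[0,-0.08,0.03],[0,-0.16,0.06],[0,-0.24,0.09],[0,-0.32,0.119],[0,-0.4,0.119],[0,-0.47,0.119],[0,-0.53,0.119],[0,-0.53,0.119]],"spin":[0,0,0,0,0,0,0,0]}';python3 d.py p -.047 -.161 .06 90
```

```text
time_s: 49.7
eef_pos: [0.5901, -0.0372, 0.1269]
orientation: [-0.022, 0.708, 0.016, 0.706]
contact_force: [-1.0, -2.5, -2.7]
finger_gap: 0.0388
t 49.7 pos [ 0.5901 -0.0372  0.1269] ang 93.13 | slide [0.086 0.029 0.007] spin -0.021 | F [-1.  -2.5 -2.7] gap 38.8mm q1 -0.06 q7 1.71
plate xy [-0.0506 -0.1751] Fplate [-1.1 -2.4]
```

```bash
python3 -m handwheel '{"jaw":[-1,-1,-1,-1,-1,-1,-1,-1],"slide":[[0,0,0],[0,0,0],[0.02,0,0],[0.04,0,0],[0.065,0,0],[0.08,0,0],[0.08,0,0],[0.08,0,0]],"spin":[0,0,0,0,0,0,0,0]}';python3 d.py p -.046 -.161 .0345 90
```

```text
time_s: 50.37
eef_pos: [0.5902, -0.0243, 0.0868]
orientation: [-0.024, 0.708, 0.025, 0.706]
contact_force: [0.2, 0.2, -2.6]
finger_gap: 0.0389
t 50.4 pos [ 0.5902 -0.0243  0.0868] ang 93.98 | slide [0.057 0.002 0.007] spin 0.008 | F [ 0.2  0.2 -2.6] gap 38.9mm q1 -0.07 q7 1.71
plate xy [-0.0496 -0.1623] Fplate [0.2 0.2]
```

```bash
python3 -m handwheel '{"jaw":[-1,-1,-1,-1,-1,-1,-1,-1],"slide":[[0.01,0,0],[0.02,0,0],[0.03,0,0],[0.04,0,0],[0.048,0,0],[0.054,0,0],[0.058,0,0],[0.058,0,0]],"spin":[0,0,0,0,0,0,0,0]}';python3 d.py p -.04 -.161 .034 90
python3 - <<'E'
from h import *
ims={'scene':shot('scene')}
crop(ims['scene'],190,150,300,250,7,'s17')
E
```

```text
time_s: 51.03
eef_pos: [0.5907, -0.0252, 0.0584]
orientation: [-0.024, 0.707, 0.024, 0.706]
contact_force: [0.2, 0.1, -2.5]
finger_gap: 0.0386
t 51.0 pos [ 0.5907 -0.0252  0.0584] ang 93.91 | slide [0.001 0.004 0.018] spin 0.005 | F [ 0.2  0.1 -2.5] gap 38.6mm q1 -0.07 q7 1.71
plate xy [-0.0492 -0.1632] Fplate [0.2 0.1]
```

View pics/s17.png

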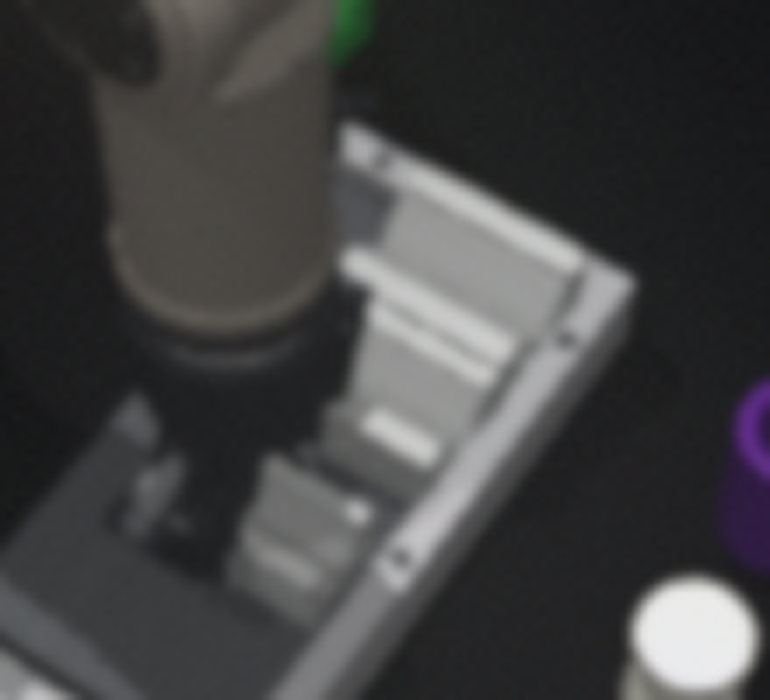

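```bash
python3 -m handwheel '{"jaw":[-1,-1,-1,-1,-1,-1,-1,-1],"slide":[[0.001,0,0.003],[0.002,0,0.006],[0.002,0,0.009],[0.002,0,0.012],[0.002,0,0.015],[0.002,0,0.018],[0.002,0,0.02],[0.002,0,0.02]],"spin":[0,0,0,0,0,0,0,0]}';python3 d.py p -.04 -.161 .034 90;python3 -m handwheel '{"jaw":[-1,-1,-1,-1,-1,-1,-1,-1],"slide":[[0,0,0.002],[0,0,0.004],[0,0,0.006],[0,0,0.006],[0,0,0.006],[0,0,0.006],[0,0,0.006],[0,0,0.006]],"spin":[0,0,0,0,0,0,0,0]}';python3 d.py p -.04 -.161 .034 90
```

```text
time_s: 51.75
eef_pos: [0.5992, -0.0246, 0.058]
orientation: [-0.024, 0.708, 0.024, 0.705]
contact_force: [-6.0, 0.8, 2.9]
finger_gap: 0.0386
t 51.8 pos [ 0.5992 -0.0246  0.058 ] ang 93.89 | slide [0.    0.004 0.001] spin 0.005 | F [-6.   0.8  2.9] gap 38.6mm q1 -0.07 q7 1.71
plate xy [-0.0407 -0.1632] Fplate [-5.9  1.1]
time_s: 52.42
eef_pos: [0.5993, -0.0246, 0.0581]
orientation: [-0.024, 0.71, 0.024, 0.703]
contact_force: [-11.5, 0.1, 9.0]
finger_gap: 0.0386
t 52.4 pos [ 0.5993 -0.0246  0.0581] ang 93.87 | slide [0.    0.004 0.001] spin 0.004 | F [-11.5   0.1   9. ] gap 38.6mm q1 -0.07 q7 1.71
plate xy [-0.0406 -0.1632] Fplate [-11.4   0.9]
```

Against the rail. Release (small opening), lift, step right, close.

```bash
python3 -m handwheel '{"jaw":[0.25,0.25,0.25,0.25,0.25,0.25,0.25,0.25],"slide":[[0,0,0],[0,0,0],[0,0,0],[0,0,0],[0,0,0],[0,0,0],[-0.02,0,0],[-0.05,0,0]],"spin":[0,0,0,0,0,0,0,0]}';python3 d.py p -.042 -.210 .12 90;python3 -m handwheel '{"jaw":[0.25,0.25,-1,-1,-1,-1,-1,-1],"slide":[[-0.04,0,0],[-0.08,0,-0.005],[-0.12,-0.03,-0.01],[-0.12,-0.08,-0.01],[-0.12,-0.1,-0.01],[-0.12,-0.1,-0.01],[-0.12,-0.1,-0.01],[-0.12,-0.1,-0.01]],"spin":[0,0,0,0,0,0,0,0]}' 20;python3 d.py p -.041 -.213 .035 90
```

```text
time_s: 53.08
eef_pos: [0.6026, -0.0242, 0.082]
orientation: [-0.024, 0.708, 0.024, 0.705]
contact_force: [-0.5, -0.4, 0.8]
finger_gap: 0.0535
t 53.1 pos [ 0.6026 -0.0242  0.082 ] ang 93.91 | slide [-0.124 -0.094 -0.01 ] spin 0.005 | F [-0.5 -0.4  0.8] gap 53.5mm q1 -0.07 q7 1.71
plate xy [-0.0373 -0.163 ] Fplate [-0.5 -0.3]
time_s: 53.75
eef_pos: [0.6019, -0.0725, 0.142]
orientation: [-0.024, 0.707, 0.025, 0.706]
contact_force: [-0.0, 1.3, 0.4]
finger_gap: -0.0002
t 53.8 pos [ 0.6019 -0.0725  0.142 ] ang 93.99 | slide [ 0.166 -0.004  0.001] spin 0.008 | F [-0.   1.3  0.4] gap -0.2mm q1 0.00 q7 1.79
plate xy [-0.0412 -0.2111] Fplate [0.  1.3]
```

```bash
python3 -m handwheel '{"jaw":[-1,-1,-1,-1,-1,-1,-1,-1],"slide":[[0.01,0,0],[0.04,0,0],[0.07,0,0],[0.1,0,0],[0.13,0,0],[0.15,0,0],[0.163,0,0],[0.163,0,0]],"spin":[0,0,0,0,0,0,0,0]}';python3 -m handwheel '{"jaw":[-1,-1,-1,-1,-1,-1,-1,-1],"slide":[[0,0.01,0],[0,0.02,0],[0,0.03,0],[0,0.04,0],[0,0.05,0],[0,0.06,0],[0,0.066,0],[0,0.072,0]],"spin":[0,0,0,0,0,0,0,0]}';python3 d.py p -.041 -.1703 .036 90;python3 -m handwheel '{"jaw":[-1,-1,-1,-1,-1,-1,-1,-1],"slide":[[0,0.003,0],[0,0.006,0],[0,0.009,0],[0,0.012,0],[0,0.015,0],[0,0.018,0],[0,0.018,0],[0,0.018,0]],"spin":[0,0,0,0,0,0,0,0]}';python3 d.py p -.041 -.1703 .036 90
```

```text
time_s: 54.42
eef_pos: [0.6011, -0.0734, 0.0594]
orientation: [-0.024, 0.708, 0.025, 0.705]
contact_force: [-0.8, 0.5, 0.3]
finger_gap: 0.0
time_s: 55.08
eef_pos: [0.6008, -0.0397, 0.0624]
orientation: [-0.025, 0.706, 0.023, 0.707]
contact_force: [0.8, -4.8, 3.0]
finger_gap: 0.0001
t 55.1 pos [ 0.6008 -0.0397  0.0624] ang 93.87 | slide [ 0.005  0.016 -0.002] spin 0.004 | F [ 0.8 -4.8  3. ] gap 0.1mm q1 -0.05 q7 1.74
plate xy [-0.0401 -0.1783] Fplate [ 0.5 -4.9]
time_s: 55.75
eef_pos: [0.5995, -0.0317, 0.0614]
orientation: [-0.025, 0.707, 0.023, 0.707]
contact_force: [0.8, -5.3, 1.8]
finger_gap: -0.0004
t 55.8 pos [ 0.5995 -0.0317  0.0614] ang 93.83 | slide [ 0.003 -0.    -0.   ] spin 0.003 | F [ 0.8 -5.3  1.8] gap -0.4mm q1 -0.06 q7 1.72
plate xy [-0.0409 -0.1703] Fplate [ 0.5 -5.3]
```

```bash
python3 -m handwheel '{"jaw":[-1,-1,-1,-1,-1,-1,-1,-1],"slide":[[0,0.003,0],[0,0.006,0],[0,0.009,0],[0,0.012,0],[0,0.012,0],[0,0.012,0],[0,0.012,0],[0,0.012,0]],"spin":[0,0,0,0,0,0,0,0]}';python3 d.py p -.041 -.1703 .036 90; python3 -m handwheel '{"jaw":[-1,-1,-1,-1,-1,-1,-1,-1],"slide":[[0,-0.03,0],[0,-0.05,0],[0,-0.05,-0.06],[0,-0.05,-0.12],[0,-0.05,-0.17],[0,-0.01,-0.17],[0,0.05,-0.17],[0,0.06,-0.17]],"spin":[0,0,0,0,0,0,0,0]}';python3 d.py p -.091 -.136 .036 90
```

```text
time_s: 56.42
eef_pos: [0.5994, -0.0315, 0.0615]
orientation: [-0.026, 0.706, 0.019, 0.707]
contact_force: [1.8, -12.8, 0.7]
finger_gap: -0.0003
t 56.4 pos [ 0.5994 -0.0315  0.0615] ang 93.62 | slide [ 0.003 -0.    -0.   ] spin -0.004 | F [  1.8 -12.8   0.7] gap -0.3mm q1 -0.07 q7 1.71
plate xy [-0.0409 -0.17  ] Fplate [  1.  -12.9]
time_s: 57.08
eef_pos: [0.5104, 0.0083, 0.0609]
orientation: [-0.024, 0.707, 0.029, 0.706]
contact_force: [0.0, 2.0, -0.1]
finger_gap: -0.0001
t 57.1 pos [0.5104 0.0083 0.0609] ang 94.31 | slide [ 0.002 -0.024  0.072] spin 0.019 | F [ 0.   2.  -0.1] gap -0.1mm q1 -0.13 q7 1.66
plate xy [-0.1272 -0.1246] Fplate [0.1 1.9]
```

```bash
python3 -m handwheel '{"jaw":[-1,-1,-1,-1,-1,-1,-1,-1],"slide":[[0,-0.012,0.01],[0,-0.012,0.02],[0,-0.012,0.03],[0,-0.012,0.04],[0,-0.012,0.05],[0,-0.012,0.058],[0,-0.012,0.064],[0,-0.012,0.07]],"spin":[0,0,0,0,0,0,0,0]}';python3 d.py p -.09 -.136 .036 90;python3 -m handwheel '{"jaw":[-1,-1,-1,-1,-1,-1,-1,-1],"slide":[[0,0,0.002],[0,0,0.004],[0,0,0.006],[0,0,0.008],[0,0,0.01],[0,0,0.012],[0,0,0.012],[0,0,0.012]],"spin":[0,0,0,0,0,0,0,0]}';python3 d.py p -.09 -.136 .036 90
```

```text
time_s: 57.75
eef_pos: [0.5476, -0.0033, 0.0613]
orientation: [-0.024, 0.707, 0.024, 0.706]
contact_force: [-1.9, -0.2, 0.2]
finger_gap: 0.0004
t 57.8 pos [ 0.5476 -0.0033  0.0613] ang 93.89 | slide [0.003 0.005 0.001] spin 0.005 | F [-1.9 -0.2  0.2] gap 0.4mm q1 -0.11 q7 1.67
plate xy [-0.0907 -0.1385] Fplate [-1.9 -0. ]
time_s: 58.42
eef_pos: [0.5487, -0.0032, 0.061]
orientation: [-0.024, 0.71, 0.024, 0.703]
contact_force: [-9.8, -1.0, 9.2]
finger_gap: 0.0001
t 58.4 pos [ 0.5487 -0.0032  0.061 ] ang 93.89 | slide [ 0.002  0.005 -0.001] spin 0.005 | F [-9.8 -1.   9.2] gap 0.1mm q1 -0.11 q7 1.67
plate xy [-0.0897 -0.1385] Fplate [-9.8 -0.3]
```

Home (-0.0897, same as the others). Back off, retreat and inspect everything.

```bash
python3 -m handwheel '{"jaw":[-1,-1,-1,-1,-1,-1,-1,-1],"slide":[[0,0,-0.03],[-0.05,0,-0.06],[-0.12,0,-0.06],[-0.2,0.0,-0.06],[-0.28,-0.05,-0.1],[-0.34,-0.12,-0.15],[-0.38,-0.2,-0.2],[-0.4,-0.28,-0.24]],"spin":[0,0,0,0,0,0,0,0]}';python3 -m handwheel '{"jaw":[-1,-1,-1,-1,-1,-1,-1,-1],"slide":[[0,-0.08,0],[0,-0.16,0],[0,-0.24,0],[0,-0.32,0],[0,-0.4,0],[0,-0.4,0],[0,-0.4,0],[0,-0.4,0]],"spin":[0,0,0,0,0,0,0,0]}'
python3 - <<'E'
from h import *
ims={'top':shot('top','t18'),'scene':shot('scene','s18')}
crop(ims['scene'],170,150,300,290,5,'s18c');crop(ims['top'],215,150,345,240,6,'t18c')
scraper(ims)
g=cv2.cvtColor(ims['top'],cv2.COLOR_BGR2GRAY);print(ctrl.get_state()['time_s'],ctrl.get_state()['eef_pos'])
E
```

```text
time_s: 59.08
eef_pos: [0.4574, -0.1227, 0.2543]
orientation: [-0.026, 0.704, 0.025, 0.709]
contact_force: [0.7, -1.4, -0.0]
finger_gap: -0.0002
time_s: 59.75
eef_pos: [0.4705, -0.3215, 0.251]
orientation: [-0.024, 0.706, 0.024, 0.707]
contact_force: [0.1, -0.2, 0.1]
finger_gap: -0.0003
top handle [392.9 232. ] [ 0.4598 -0.381 ] [ 0.4608 -0.3866] [0.021 0.066] ang 88.1
top white [387.6 235.6] [ 0.4494 -0.3714] [ 0.4593 -0.3801] [0.034 0.116] ang 88.8
scene handle [ 84.7 293.8] [ 0.4503 -0.3811] [ 0.45   -0.3795] [0.07  0.027] ang 91.5
scene white [ 77.7 314.6] [ 0.4634 -0.4246] [ 0.4618 -0.4158] [0.044 0.037] ang 90.9
59.85 [ 0.47095883 -0.3200251   0.25130757]
```

View pics/s18c.png

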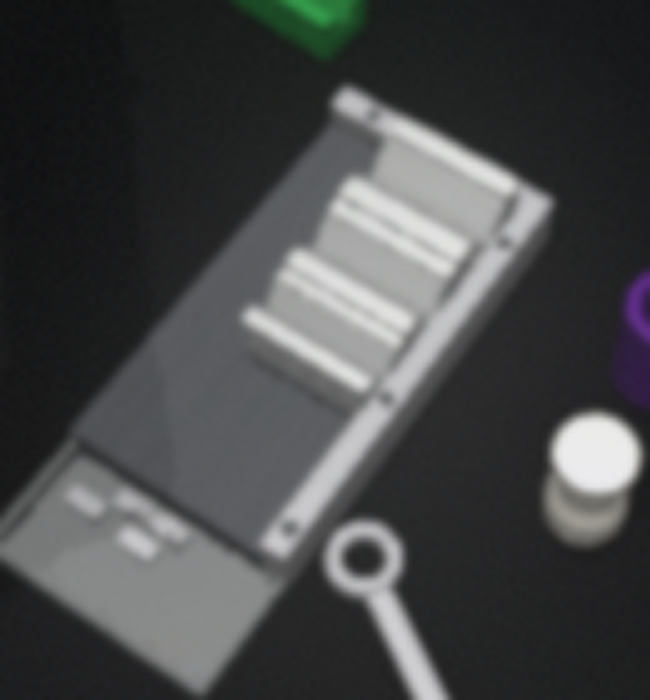

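View pics/t18c.png

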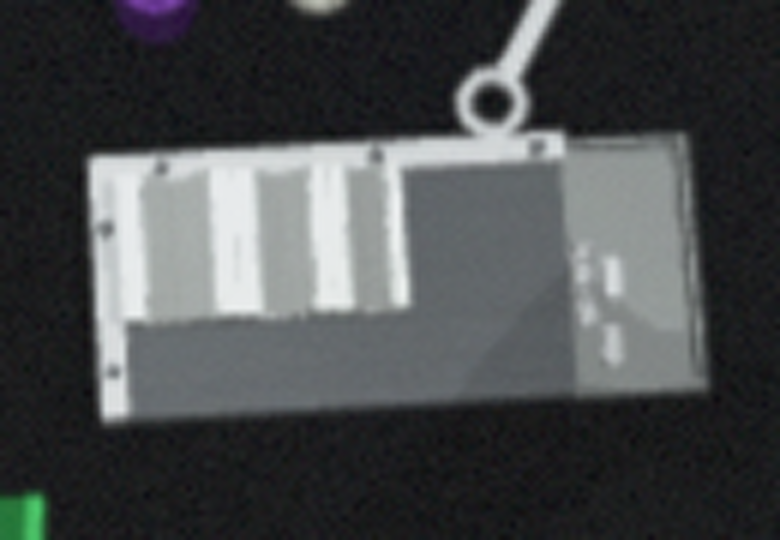

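View pics/t18.png

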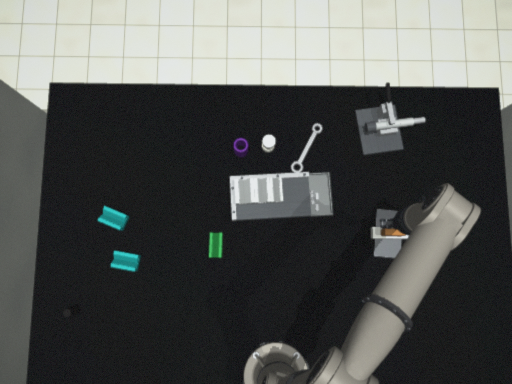

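```bash
python3 - <<'E'
from h import *
a=cv2.imread('pics/t18.png');crop(a,35,260,155,384,5,'t19')
a=cv2.imread('pics/s18.png');cv2.imwrite('pics/s19.png',cv2.resize(np.clip(a.astype(int)*2,0,255).astype(np.uint8),None,fx=1.5,fy=1.5))
E
```

```text
(no output)
```

View pics/t19.png

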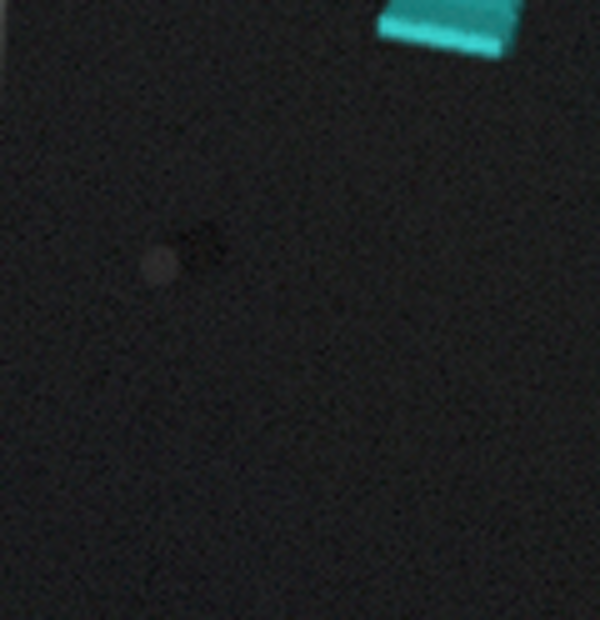

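View pics/s19.png

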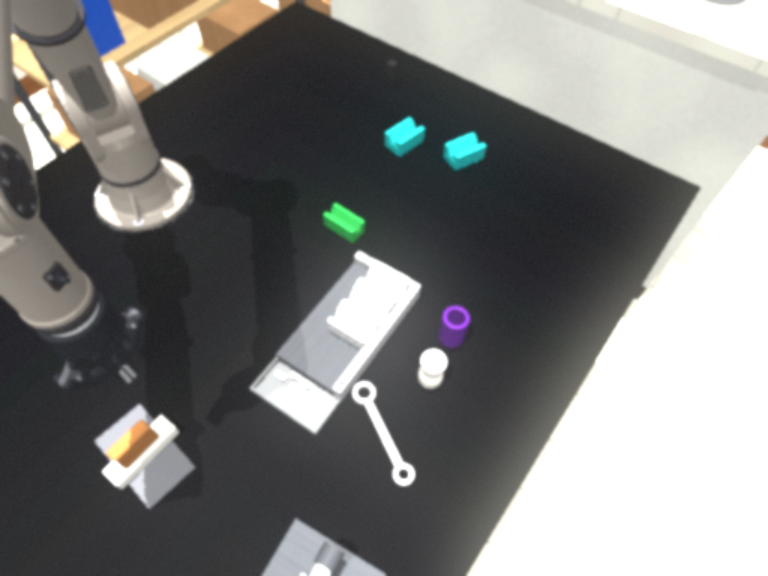

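```bash
python3 - <<'E'
from h import *
print(ctrl.finish_job())
E
```

```text
the job is handed in; nothing more can be done
None
```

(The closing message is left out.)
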